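# Lay out the cutting dies on their blanks for the press

### The job

Get the cutting pad ready for the press: stand each of the four cutting dies (strap-end, pocket, large round, small round) on the leather-board blank that was cut for it, flat, centred and square to the blank so that the same margin shows all round. Set them down, do not drop them on their edges, and leave the tear-drop die, which has no blank, where it stands.

Things in the scene. Friction and masses are not known exactly. Their poses are not given: they have to be found in the camera images.
- die_strap: Loose cutting die, about 200 g: a closed outline of 3 mm dark strip steel 32 mm high, bright cutting edge below, thin braces near the top, standing on the green mat. From above: long and narrow, 110 x 34 mm, one end square, the other a half round. Origin: centre of the outline, at the underside (3 mm above the work surface on the mat). x along the 110 mm (half-round end at +x), y across the 34 mm.
- die_pocket: Loose cutting die, about 210 g: a closed outline of 3 mm dark strip steel 32 mm high, bright cutting edge below, thin braces near the top, standing on the green mat. From above: rectangle 84 x 56 mm with corners rounded to 8 mm. Origin: centre of the outline, at the underside (3 mm above the work surface on the mat). x along the 84 mm side, y along the 56 mm side.
- die_large: Loose cutting die, about 160 g: a closed outline of 3 mm dark strip steel 32 mm high, bright cutting edge below, thin braces near the top, standing on the green mat. From above: circle of 62 mm diameter, crossed braces. Origin: centre of the outline, at the underside (3 mm above the work surface on the mat). Any turn will do.
- die_small: Loose cutting die, about 110 g: a closed outline of 3 mm dark strip steel 32 mm high, bright cutting edge below, thin braces near the top, standing on the green mat. From above: circle of 40 mm diameter, one brace. Origin: centre of the outline, at the underside (3 mm above the work surface on the mat). Any turn will do.
- die_fob: Loose cutting die, about 150 g: a closed outline of 3 mm dark strip steel 32 mm high, bright cutting edge below, thin braces near the top, standing on the green mat. From above: tear-drop, 88 x 52 mm. Origin: centre of the outline, at the underside (3 mm above the work surface on the mat). Narrow end at +x (50 mm from the origin, wide end 38 mm). No blank is cut for it.
- blank_strap: Blank of stiff tan leather-board, 3 mm thick, a rectangle 142 x 66 mm, fixed to the off-white cutting pad (200 x 520 x 6 mm, on the green mat). Cut for the 110 x 34 mm strap-end die plus 16 mm margin all round. Origin: centre of its underside; its top is 3 mm higher (12 mm above the work surface). x along the 142 mm side; the die may lie either way round.
- blank_pocket: Blank of stiff tan leather-board, 3 mm thick, a rectangle 116 x 88 mm, fixed to the off-white cutting pad (200 x 520 x 6 mm, on the green mat). Cut for the 84 x 56 mm pocket die plus 16 mm margin all round. Origin: centre of its underside; its top is 3 mm higher (12 mm above the work surface). x along the 116 mm side; the die may lie either way round.
- blank_large: Blank of stiff tan leather-board, 3 mm thick, a square of 94 mm, fixed to the off-white cutting pad (200 x 520 x 6 mm, on the green mat). Cut for the 62 mm round die plus 16 mm margin all round. Origin: centre of its underside; its top is 3 mm higher (12 mm above the work surface). x and y along its sides.
- blank_small: Blank of stiff tan leather-board, 3 mm thick, a square of 72 mm, fixed to the off-white cutting pad (200 x 520 x 6 mm, on the green mat). Cut for the 40 mm round die plus 16 mm margin all round. Origin: centre of its underside; its top is 3 mm higher (12 mm above the work surface). x and y along its sides.
Mind the look-alikes: they are no part of the job. What is shaped like the die_large but red is not meant.

How it is judged:
At the end, for the whole second after the job is handed in: Each of the four dies stands at rest and flat (within 0.06 rad) on the top of its own blank, its centre within 10 mm of the blank's centre; the strap-end and pocket dies are turned with the blank to within 0.10 rad (either way round). The tear-drop die is within 15 mm of where it started (horizontal distance between die_strap and blank_strap below 0.01 m and z of die_strap in the frame of blank_strap below 0.006 m and angle between each of die_strap, die_pocket, die_large, die_small's own z axis and vertical below 0.06 rad and linear speed of each of die_strap, die_pocket, die_large, die_small below 0.02 m/s and angular speed of each of die_strap, die_pocket, die_large, die_small below 0.2 rad/s and angle between the x axis of die_strap and the x axis of blank_strap, either way round below 0.1 rad and horizontal distance between die_pocket and blank_pocket below 0.01 m and z of die_pocket in the frame of blank_pocket below 0.006 m and angle between the x axis of die_pocket and the x axis of blank_pocket, either way round below 0.1 rad and horizontal distance between die_large and blank_large below 0.01 m and z of die_large in the frame of blank_large below 0.006 m and horizontal distance between die_small and blank_small below 0.01 m and z of die_small in the frame of blank_small below 0.006 m and distance of die_fob from where it was at the start of the episode below 0.015 m); the robot touches nothing.
It fails at once if the tear-drop die is moved (more than 15 mm) (distance of die_fob from where it was at the start of the episode above 0.015 m).
It fails at once if a die is dropped or slammed onto its blank (it comes down faster than 0.55 m/s, a fall of about 16 mm) ((linear speed of die_strap above 0.55 m/s and horizontal distance between die_strap and blank_strap below 0.03 m and height (world z) of die_strap below 0.055 m) or (linear speed of die_pocket above 0.55 m/s and horizontal distance between die_pocket and blank_pocket below 0.03 m and height (world z) of die_pocket below 0.055 m) or (linear speed of die_large above 0.55 m/s and horizontal distance between die_large and blank_large below 0.03 m and height (world z) of die_large below 0.055 m) or (linear speed of die_small above 0.55 m/s and horizontal distance between die_small and blank_small below 0.03 m and height (world z) of die_small below 0.055 m)).
It also fails if it takes over 112 s, if anything falls off the work surface, if the arm or the gripper's body presses on something with over 40 N, if the wrist force passes 120 N, or if a joint passes its speed limit or range.

### The arm

A 6-joint arm with a two-finger parallel gripper is mounted at the origin on the work surface. World frame = base frame: x ahead of the robot, y to its left, z up, the work surface at z = 0. Lengths are in m, angles in rad, forces in N, time in s.
With the tool pointing down it reaches from about 0.35 to 0.775 m from the base axis. Payload 5.5 kg.
Tool frame: the origin (TCP) lies at the very end of the fingers, on their centre line; the grasp point (between the pads) lies env.grasp_offset behind it (env.grasp_offset is the distance from the TCP to the grasp point, in m); x points along the fingers, y is the direction in which the jaws open and shut, and the axes are right-handed (so a half turn about x gives the same grasp; the last joint's range is limited). The gripper opens to 85 mm and grips with 20 to 120 N. Pads are 22 mm wide; open, the fingers measure 114 mm over their backs; the gripper's body (76 mm by 85 mm) begins 54 mm behind the grasp point. The pads swing forward as they close: fully open they stand 13 mm farther back than shut.
Start: joints at [1.194, 0.313, 0.046, 1.304, 0, 1.431], TCP at [0.135, 0.559, 0.201] pointing down, gripper open.
Joint ranges: [-2.76, 2.76], [-0.86, 1.69], [-1.03, 1.26], [-2.2, 2.34], [-1.47, 1.5], [-3.14, 3.14]. Speed limits (rad/s): [2.57, 2.57, 3.14, 3.14, 3.14, 3.14].

### API

Orientations are given as a unit quaternion [w, x, y, z].
In Python, from workcell import get_state, viewer, job, env gives the robot as it stands.
- The arm moves only by the tool send_rows, never from a script. Its argument "plan" is a list of rows, each a list of 6 numbers: the shift along the tool's x, y, z in mm, then the turn, a rotation vector about the tool's x, y, z in degrees. A call has exactly 10 rows; each row is the pose to reach, as a shift and turn from the pose commanded when the call began, along the tool's axes at that moment; what a row does not reach only later rows make up. A row lasts 1/8 s, in which the tool goes at most 62.5 mm and 10.7 degrees, less where a joint would pass 70% of its speed; a pose out of reach is approached as far as the arm can. A call with a gripper value outside its range is refused whole. "claw" is the finger opening in mm, from 0 to 85.4, set as the call begins (left out, the last holds). The fingers move at their own pace and stop on an object; "newtons" is the grip in N (left out, the last holds). Time passes only in rows, so rows that repeat a pose let the fingers close, or fill a call up. It gives the time, the measured TCP pose, the force and the opening at its end, in the units of the state.
- get_state(): the state, without advancing time (a new reading comes with each control period).
- viewer.read_camera(name): name is "side" or "top"; returns a dict with "frame" (400x640x3 uint8, blue, green, red), "mtx" (3x3 intrinsics, pixels), "rvec" (rotation vector, rad) and "tvec" (3), from world to camera coordinates, as OpenCV has them. Camera axes: x right, y down, z forward; pixel columns grow to the right and rows downward; lengths in m; the calibration is good to about 2 mm. A picture is of the moment at which its call begins. There is no depth.
- job.hand_in(): hands the job in, once; it reports no verdict.
The state is a dict: "clock": time; "joint_pos": joint angles; "qvel": joint speeds; "tau": joint torques, N m; "tcp_pos": TCP position; "orientation": TCP orientation; "wrist_force": force on the tool from outside, world axes, zero at the start; "ft_torque": the same for the moment, N m; "finger_gap": finger opening in m.
Only numpy, scipy, OpenCV 4.12 (cv2) and the standard library are available. Lean on these libraries where they do the work, as an engineer would, in place of code of your own. Each camera call takes 0.05 s, during which the arm holds its last target.

## Working session

There is one attempt and no reset: what is moved stays moved. The work goes in short steps, Python scripts to look and compute and a tool call to move; the robot and the scene stay as the last step left them, time stands still between calls to the robot, and variables do not carry over. Pictures are saved under pics/ and viewed, and the job is handed in when it is done.

Besides the shell and the picture viewer there is one more tool, called after ">>>" by a JSON object that holds its "api" and its "payload". send_rows: Moves the arm, as the interface text tells. Its arguments: {"type":"object","properties":{"plan":{"type":"array"},"claw":{"type":"number"},"newtons":{"type":"number"}},"required":["plan"]}

```bash
ls; mkdir -p pics
python3 - <<'E'
from workcell import get_state, viewer, job, env
import cv2,numpy as np
print(env.grasp_offset, get_state())
for n in ("top","side"):
    c=viewer.read_camera(n); cv2.imwrite(f"pics/{n}0.png",c["frame"])
    R=cv2.Rodrigues(np.array(c["rvec"]))[0]; print(n,c["mtx"],R,-R.T@np.array(c["tvec"]).ravel())
    np.savez(f"{n}0.npz",**c)
E
```

```text
pics
0.0187 {'clock': 0.0, 'joint_pos': array([ 1.19440031e+00,  3.14013836e-01,  4.49702168e-02,  1.30360352e+00,
       -1.29135115e-05,  1.43118913e+00]), 'qvel': array([ 0.00187267, -0.00088613,  0.00096522, -0.00021107,  0.00152414,
       -0.00082949]), 'tau': array([-1.04271923e-03, -4.80623889e+01,  2.98537338e+01,  1.95619423e-02,
       -2.06493219e-04,  1.44555983e-06]), 'tcp_pos': array([0.13468974, 0.55841314, 0.2001977 ]), 'orientation': array([ 0.70199388,  0.08288814,  0.70231897, -0.08415587]), 'wrist_force': array([-0.09903756, -0.71598417,  0.2686922 ]), 'ft_torque': array([ 0.04806764,  0.05160505, -0.0525644 ]), 'finger_gap': 0.08539640784842528}
top [[396.76599451   0.         322.71913302]
 [  0.         396.76599451 190.3606462 ]
 [  0.           0.           1.        ]] [[ 0.01075405 -0.99964538  0.02436105]
 [-0.98959058 -0.01413599 -0.14321541]
 [ 0.14350899 -0.02256732 -0.98939167]] [0.34957088 0.17169488 1.10446434]
side [[469.74263386   0.         316.45327946]
 [  0.         469.74263386 201.53325987]
 [  0.           0.           1.        ]] [[ 0.89860653 -0.43843902 -0.01665898]
 [-0.23913691 -0.45758508 -0.85640495]
 [ 0.36785845  0.77355486 -0.5160359 ]] [ 0.04918886 -0.83370953  0.7022223 ]
```

View pics/top0.png

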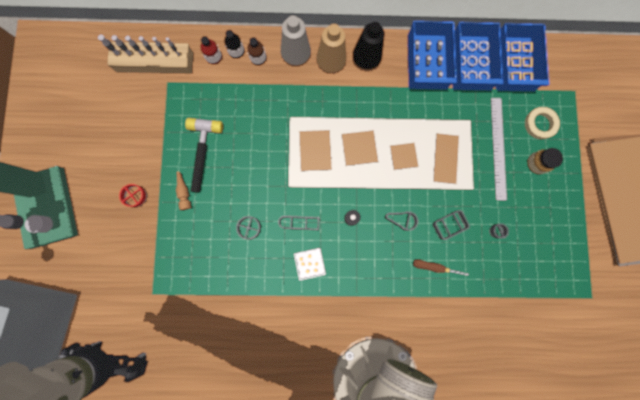

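View pics/side0.png

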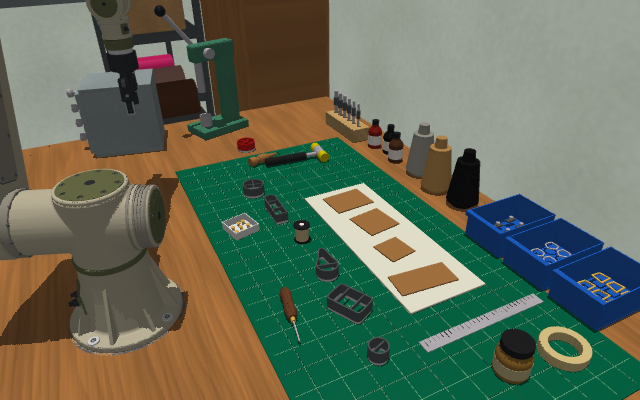

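The top view shows the large die at (250,228), strap (300,223), fob (402,219), pocket (451,224) and small (499,231). The red decoy is at (132,195) and the thread spool at (352,217). The blanks, left to right, look like pocket (315,151), large (360,148), small (404,156) and strap (446,159). Next I'll check in a close crop.

```bash
cat > h.py <<'E'
import cv2,numpy as np
def load(n):
    return dict(np.load(n))
def ray(c,px,z):
    px=np.asarray(px,float).reshape(-1,2)
    R=cv2.Rodrigues(np.array(c["rvec"]))[0]; o=-R.T@np.array(c["tvec"]).ravel()
    d=np.c_[px,np.ones(len(px))]@np.linalg.inv(c["mtx"]).T@R
    t=(np.asarray(z)-o[2])/d[:,2]
    return (o+d*t[:,None])[:,:2]
def proj(c,P):
    return cv2.projectPoints(np.asarray(P,float).reshape(-1,3),np.array(c["rvec"]),np.array(c["tvec"]),c["mtx"],None)[0].reshape(-1,2)
E
python3 - <<'E'
from h import *
c=load("top0.npz"); f=c["frame"]
cv2.imwrite("pics/top0a.png",cv2.resize(f[195:255,225:365],None,fx=5.5,fy=5.5,interpolation=cv2.INTER_CUBIC))
cv2.imwrite("pics/top0b.png",cv2.resize(f[195:255,380:520],None,fx=5.5,fy=5.5,interpolation=cv2.INTER_CUBIC))
hsv=cv2.cvtColor(f,cv2.COLOR_BGR2HSV)
roi=np.zeros(f.shape[:2],np.uint8); roi[120:187,292:472]=255
m=((hsv[...,0]<22)&(hsv[...,1]>90)).astype(np.uint8)*255&roi
for k in cv2.findContours(m,cv2.RETR_EXTERNAL,cv2.CHAIN_APPROX_NONE)[0]:
    if cv2.contourArea(k)<100: continue
    w=ray(c,k.reshape(-1,2),0.012).astype(np.float32)
    (cx,cy),(a,b),t=cv2.minAreaRect(w*1000)
    M=cv2.moments(k); cen=ray(c,[[M['m10']/M['m00'],M['m01']/M['m00']]],.012)
    print("blank rect",round(cx,1),round(cy,1),round(a),round(b),round(t,1),"cen",cen*1000, (M['m10']/M['m00'],M['m01']/M['m00']))
E
```

```text
blank rect 610.4 -81.7 64 65 8.2 cen [[610.44909665 -81.68536607]] (403.72288288288286, 155.72468468468466)
blank rect 605.9 -201.7 59 135 84.9 cen [[ 605.13001888 -201.77287613]] (445.8634426533259, 158.23753937372612)
blank rect 632.5 43.8 86 86 7.6 cen [[632.18516218  43.92872457]] (359.4719570405728, 147.51610978520287)
blank rect 623.4 169.6 108 79 3.4 cen [[622.91819434 169.67965827]] (315.0471602434077, 149.97532116294792)
```

View pics/top0a.png

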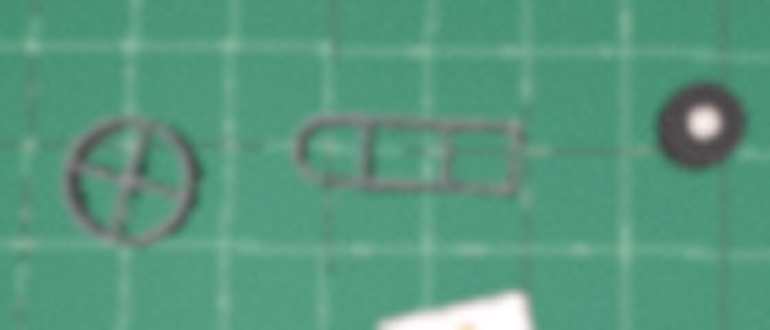

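View pics/top0b.png

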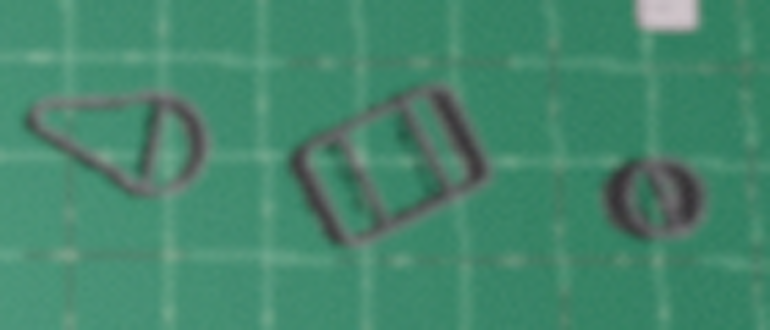

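```bash
cat >> h.py <<'E'
def diemask(c,S=4):
    f=cv2.resize(c["frame"],None,fx=S,fy=S,interpolation=cv2.INTER_CUBIC).astype(int)
    return (((f[...,1]-f[...,2])<42)&(f.max(2)<125)).astype(np.uint8)*255
def blobs(c,boxes,S=4,z=0.019):
    m=diemask(c,S); out={}
    for n,(x0,y0,x1,y1) in boxes.items():
        r=np.zeros_like(m); r[y0*S:y1*S,x0*S:x1*S]=m[y0*S:y1*S,x0*S:x1*S]
        ks=cv2.findContours(r,cv2.RETR_EXTERNAL,cv2.CHAIN_APPROX_NONE)[0]
        k=max(ks,key=lambda k:cv2.contourArea(cv2.convexHull(k)))
        k=cv2.convexHull(k).reshape(-1,2).astype(float)
        k=(k+.5)/S-.5
        out[n]=k
    return out,m
E
python3 - <<'E'
from h import *
top={"large":(230,210,268,245),"strap":(272,208,328,240),"fob":(378,203,424,238),"pocket":(428,205,474,245),"small":(485,218,514,244)}
side={"large":(238,174,268,200),"strap":(262,190,291,226),"fob":(312,245,342,284),"pocket":(322,280,376,326),"small":(362,333,394,367)}
for cam,bx in (("top",top),("side",side)):
    c=load(cam+"0.npz"); o,m=blobs(c,bx)
    f=cv2.resize(c["frame"],None,fx=4,fy=4,interpolation=cv2.INTER_CUBIC)
    for n,k in o.items():
        kk=((k+.5)*4-.5).round().astype(np.int32)
        cv2.polylines(f,[kk.reshape(-1,1,2)],True,(0,0,255),1)
        M=cv2.moments(k.astype(np.float32)); cc=np.array([[M['m10']/M['m00'],M['m01']/M['m00']]])
        w=(ray(c,k,.019)*1000).astype(np.float32); r=cv2.minAreaRect(w)
        print(cam,n,"cen",(ray(c,cc,.019)*1000).round(1),"px",cc.round(1),"rect",np.round(r[0],1),np.round(r[1],1),round(r[2],1), "ext",np.ptp(w,axis=0).round(1))
    if cam=="top": cv2.imwrite("pics/tc.png",cv2.resize(f[4*200:4*250,4*225:4*520],(800,136)));cv2.imwrite("pics/tc.png",np.vstack([f[800:1000,900:1500],f[800:1000,1500:2100]]))
    else: cv2.imwrite("pics/sc.png",f[4*170:4*370,4*230:4*400][:,:])
E
```

```text
top large cen [[405.2 365.7]] px [[241.8 226.3]] rect [405.6 367.7] [23.8 55.6] 81.9 ext [55.  27.5]
top strap cen [[417.7 229.7]] px [[292.  222.3]] rect [416.3 229.3] [ 6.8 32.8] 89.2 ext [32.8  7.1]
top fob cen [[428.2 -74.5]] px [[402.9 219.9]] rect [423.5 -69.8] [51.2 89.2] 6.9 ext [51.6 90.4]
top pocket cen [[ 416.8 -206.4]] px [[450.7 224.6]] rect [ 417.  -206.2] [59.7 94.5] 25.6 ext [ 82.3 102.5]
top small cen [[ 401.9 -339.2]] px [[498.7 230.6]] rect [ 402.6 -338.7] [41.2 54.1] 0.7 ext [41.3 54. ]
side large cen [[402.9 345.2]] px [[253.2 188.4]] rect [402.8 347.6] [121.1  63.7] 72.2 ext [ 78.  119.8]
side strap cen [[418.  204.1]] px [[275.6 209.5]] rect [418.  209.9] [164.9  52. ] 88.2 ext [ 54.5 164.3]
side fob cen [[430.1 -78. ]] px [[326.2 266.2]] rect [435.6 -70. ] [124.7  52.6] 63.3 ext [ 68.6 122.5]
side pocket cen [[ 417.9 -208.4]] px [[349.6 303.4]] rect [ 418.8 -205.9] [ 86.3 104.1] 26.7 ext [ 97.5 123.8]
side small cen [[ 403.2 -340.6]] px [[378.1 350.9]] rect [ 404.  -339.6] [70.4 41.5] 57.0 ext [56.5 64. ]
```

View pics/tc.png

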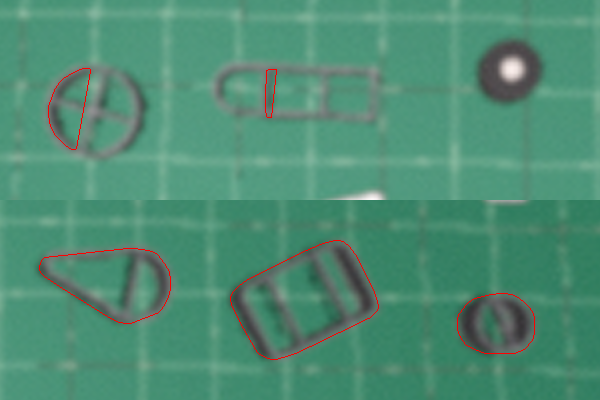

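```bash
python3 -c "
import cv2;a=cv2.imread('pics/sc.png');cv2.imwrite('pics/sc2.png',cv2.resize(a,(510,600)))"
```

```text
(no output)
```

View pics/sc2.png

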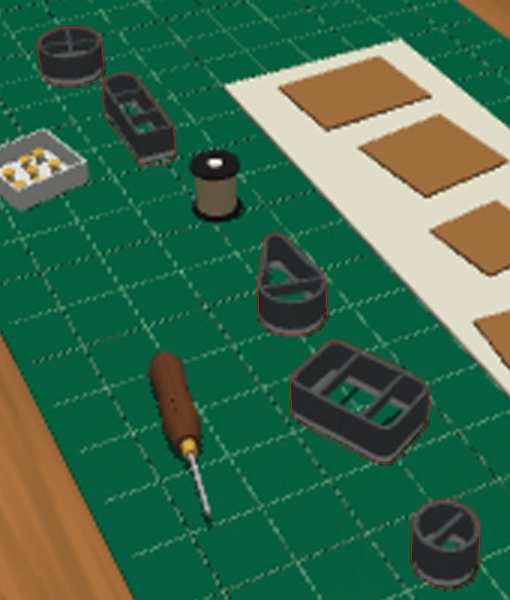

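```bash
cat >> h.py <<'E'
def blobs2(c,boxes,S=4,th=60,br=150):
    f=cv2.resize(c["frame"],None,fx=S,fy=S,interpolation=cv2.INTER_CUBIC).astype(int)
    m=(((f[...,1]-f[...,2])<th)&(f.max(2)<br)).astype(np.uint8)*255
    out={}
    for n,(x0,y0,x1,y1) in boxes.items():
        r=np.zeros_like(m); r[y0*S:y1*S,x0*S:x1*S]=m[y0*S:y1*S,x0*S:x1*S]
        ks=cv2.findContours(r,cv2.RETR_EXTERNAL,cv2.CHAIN_APPROX_NONE)[0]
        k=np.vstack([k for k in ks if cv2.contourArea(k)>25])
        out[n]=(cv2.convexHull(k).reshape(-1,2).astype(float)+.5)/S-.5
    return out,m
E
python3 - <<'E'
from h import *
top={"large":(233,212,266,243),"strap":(276,210,324,237),"fob":(378,203,424,238),"pocket":(428,205,474,245),"small":(485,218,514,244)}
c=load("top0.npz"); 
for th in (50,56,62):
  o,m=blobs2(c,top,th=th)
  f=cv2.resize(c["frame"],None,fx=4,fy=4,interpolation=cv2.INTER_CUBIC)
  for n,k in o.items():
        kk=((k+.5)*4-.5).round().astype(np.int32)
        cv2.polylines(f,[kk.reshape(-1,1,2)],True,(0,0,255),1)
        M=cv2.moments(k.astype(np.float32)); cc=np.array([[M['m10']/M['m00'],M['m01']/M['m00']]])
        w=(ray(c,k,.019)*1000).astype(np.float32); r=cv2.minAreaRect(w)
        print(th,n,"cen",(ray(c,cc,.019)*1000).round(1),"rect",np.round(r[0],1),np.round(r[1],1),round(r[2],1), "ext",np.ptp(w,axis=0).round(1))
  if th==56: cv2.imwrite("pics/tc1.png",np.vstack([f[800:1000,900:1500],f[800:1000,1500:2100]]))
# blanks, soft threshold
f=cv2.resize(c["frame"],None,fx=4,fy=4,interpolation=cv2.INTER_CUBIC)
b=f[...,0].astype(int); roi=np.zeros(b.shape,np.uint8); roi[124*4:184*4,296*4:468*4]=1
m=((b<150)&(roi>0)).astype(np.uint8)
for k in cv2.findContours(m,cv2.RETR_EXTERNAL,cv2.CHAIN_APPROX_NONE)[0]:
    if cv2.contourArea(k)<1000: continue
    w=(ray(c,(k.reshape(-1,2)+.5)/4-.5,.012)*1000).astype(np.float32)
    r=cv2.minAreaRect(w); e=cv2.approxPolyDP(w.reshape(-1,1,2),8,True).reshape(-1,2)
    print("blank",np.round(r[0],1),np.round(r[1],1),round(r[2],1)); print(e.round(0).tolist())
E
```

```text
50 large cen [[402.7 348.6]] rect [403.3 348.6] [70.  63.9] 75.5 ext [65.6 69.6]
50 strap cen [[417.5 208.8]] rect [417.6 210.1] [116.4  39.4] 88.2 ext [ 41.4 116.5]
50 fob cen [[429.  -74.7]] rect [426.1 -69.7] [55.  93.8] 0.7 ext [55.1 93.9]
50 pocket cen [[ 416.4 -206.8]] rect [ 416.5 -206.7] [62.1 96.3] 26.0 ext [ 84.4 104.2]
50 small cen [[ 402.1 -339.3]] rect [ 403.  -338.9] [43.2 56.1] 0.6 ext [43.4 56. ]
56 large cen [[402.8 348.5]] rect [402.4 348.8] [70.5 65.9] 84.7 ext [66.9 70.5]
56 strap cen [[417.4 208.4]] rect [417.6 209.6] [117.3  41. ] 89.3 ext [ 42.  117.3]
56 fob cen [[423.9 -69.8]] rect [426.3 -71.5] [64.7 90.8] 14.6 ext [69.9 95.2]
56 pocket cen [[ 415.5 -212.1]] rect [ 421.8 -212.9] [116.5  99. ] 85.6 ext [102.  113.3]
56 small cen [[ 399.6 -339.1]] rect [ 402.4 -338.8] [53.  54.2] 43.3 ext [56.9 57.4]
62 large cen [[404.1 347.8]] rect [405.2 352.8] [82.3 65.6] 71.3 ext [68.2 86.8]
62 strap cen [[410.5 206.2]] rect [410.8 208.9] [ 62.  118.6] 0.7 ext [ 63.1 118.7]
62 fob cen [[422.6 -69.3]] rect [426.9 -72.1] [70.3 89.8] 19.6 ext [76.  96.6]
62 pocket cen [[ 421. -215.]] rect [ 420.4 -211.3] [116.5 107.5] 87.5 ext [107.3 118.8]
62 small cen [[ 395.2 -335.3]] rect [ 393.2 -336.3] [57.9 69.3] 71.6 ext [61.  69.9]
blank [610.1 -81.5] [68.6 68.8] 8.0
[[648.0, -109.0], [638.0, -44.0], [573.0, -55.0], [582.0, -119.0]]
blank [ 605.9 -201. ] [ 63.9 138.8] 84.7
[[678.0, -180.0], [543.0, -165.0], [535.0, -224.0], [670.0, -238.0]]
blank [632.   44.1] [90.7 90.3] 8.0
[[682.0, 7.0], [669.0, 94.0], [584.0, 82.0], [594.0, -5.0]]
blank [622.6 169.8] [112.5  83.8] 3.6
[[680.0, 133.0], [675.0, 213.0], [565.0, 206.0], [571.0, 127.0]]
```

View pics/tc1.png

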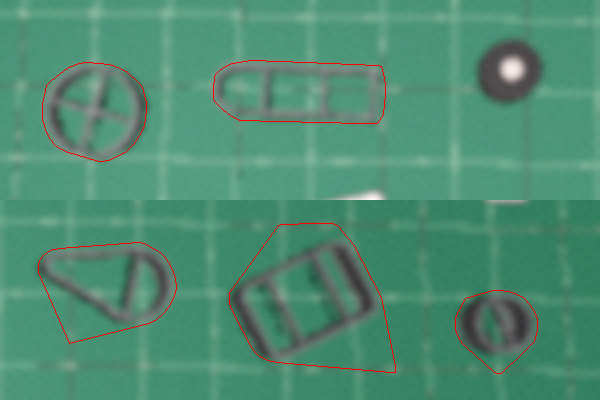

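```bash
cat > plan.py <<'E'
import numpy as np
from scipy.spatial.transform import Rotation as R
from workcell import get_state
def cur(): 
    s=get_state(); q=s["orientation"]; return s,np.array(s["tcp_pos"]),R.from_quat([q[1],q[2],q[3],q[0]])
def goal(yaw_deg):  # tool x down, jaw(y) at yaw
    a=np.radians(yaw_deg); x=np.array([0,0,-1.]); y=np.array([np.cos(a),np.sin(a),0]); return R.from_matrix(np.c_[x,y,np.cross(x,y)])
def go(x,y,z,yaw,verb=True):
    s,p,r=cur(); d=r.inv().apply(np.array([x,y,z])-p*1000); rv=(r.inv()*goal(yaw)).as_rotvec(degrees=True)
    print("to",(x,y,z,yaw),"shift",d.round(1),"turn",rv.round(2)); return d,rv
def show():
    s,p,r=cur(); m=r.as_matrix(); print("t",round(s["clock"],2),"tcp",(p*1000).round(1),"down",m[:,0].round(3),"jaw yaw",np.degrees(np.arctan2(m[1,1],m[0,1])).round(2),"q",np.round(s["joint_pos"],2),"gap",round(s["finger_gap"]*1000,1),"F",np.round(s["wrist_force"],1))
E
python3 - <<'E'
from plan import *
show()
for yaw in (0,90,-90,180): go(403,348.6,120,yaw)
E
```

```text
t 0.1 tcp [134.7 558.5 200.3] down [-0.001 -0.002 -1.   ] jaw yaw 76.43 q [ 1.19  0.31  0.05  1.3  -0.    1.43] gap 85.2 F [-0.3  0.4  0.1]
to (403, 348.6, 120, 0) shift [  80.5 -141.   310.1] turn [7.643e+01 5.000e-02 9.000e-02]
to (403, 348.6, 120, 90) shift [  80.5 -141.   310.1] turn [-13.57  -0.02   0.09]
to (403, 348.6, 120, -90) shift [  80.5 -141.   310.1] turn [1.6643e+02 1.3000e-01 3.0000e-02]
to (403, 348.6, 120, 180) shift [  80.5 -141.   310.1] turn [-1.0357e+02 -9.0000e-02  5.0000e-02]
```

>>> {"api": "send_rows", "payload": {"plan": [[0, -7, 16, -1, 0, 0], [15, -25, 56, -3, 0, 0], [35, -48, 105, -5, 0, 0], [60, -71, 155, -7, 0, 0], [85, -93, 205, -9, 0, 0], [108, -116, 254, -11, 0, 0], [124, -134, 295, -13, 0, 0], [130, -141, 310, -13.6, 0, 0], [130, -141, 310, -13.6, 0, 0], [130, -141, 310, -13.6, 0, 0]], "claw": 85.4, "newtons": 40}}

```text
clock: 1.35
tcp_pos: [0.4026, 0.3496, 0.0712]
orientation: [0.707, -0.0, 0.707, 0.0]
wrist_force: [-0.8, 0.1, -0.3]
finger_gap: 0.0856
```

Run:
```python
from plan import *
from workcell import viewer
import cv2
show(); go(403,348.6,3,90)
c=viewer.read_camera("side"); f=c["frame"][100:260,180:360]; cv2.imwrite("pics/s1.png",cv2.resize(f,None,fx=3.5,fy=3.5,interpolation=cv2.INTER_CUBIC))
```

```text
t 1.35 tcp [402.6 349.6  71.2] down [-0.001  0.    -1.   ] jaw yaw 90.05 q [ 0.56  0.31 -0.29  0.97  0.    0.56] gap 85.6 F [-0.8  0.1 -0.3]
to (403, 348.6, 3, 90) shift [68.2 -1.   0.5] turn [ 0.05 -0.03 -0.01]
```

View pics/s1.png

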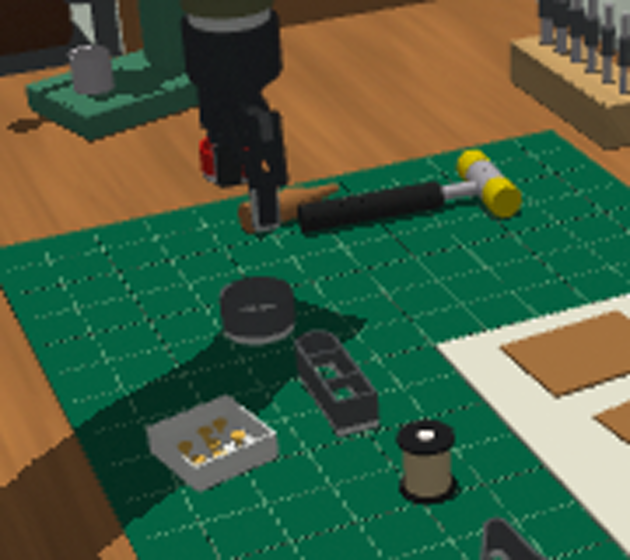

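The gripper hovers open directly above the dark large die, at about (255,310) in the crop. The red ring stays behind, at about (210,160).

>>> {"api": "send_rows", "payload": {"plan": [[6, 0, 0, 0, 0, 0], [18, -0.5, 0, 0, 0, 0], [32, -1, 0.5, 0, 0, 0], [46, -1, 0.5, 0, 0, 0], [57, -1, 0.5, 0, 0, 0], [64, -1, 0.5, 0, 0, 0], [68, -1, 0.5, 0, 0, 0], [68, -1, 0.5, 0, 0, 0], [68, -1, 0.5, 0, 0, 0], [68, -1, 0.5, 0, 0, 0]]}}

```text
clock: 2.65
tcp_pos: [0.404, 0.3484, 0.0035]
orientation: [0.707, -0.0, 0.707, 0.0]
wrist_force: [0.3, -0.2, 0.8]
finger_gap: 0.0858
```

>>> {"api": "send_rows", "payload": {"plan": [[0, 0, 0, 0, 0, 0], [0, 0, 0, 0, 0, 0], [0, 0, 0, 0, 0, 0], [0, 0, 0, 0, 0, 0], [0, 0, 0, 0, 0, 0], [0, 0, 0, 0, 0, 0], [0, 0, 0, 0, 0, 0], [0, 0, 0, 0, 0, 0], [0, 0, 0, 0, 0, 0], [0, 0, 0, 0, 0, 0]], "claw": 50}}

```text
clock: 3.9
tcp_pos: [0.4037, 0.3482, 0.0031]
orientation: [0.707, -0.0, 0.707, 0.0]
wrist_force: [-0.7, 0.3, 0.5]
finger_gap: 0.0498
```

Run:
```python
from plan import *
from workcell import viewer
import cv2
show(); go(403,348.6,120,90)
c=viewer.read_camera("side"); f=c["frame"][100:260,180:360]; cv2.imwrite("pics/s2.png",cv2.resize(f,None,fx=3.5,fy=3.5,interpolation=cv2.INTER_CUBIC))
```

```text
t 3.9 tcp [403.7 348.2   3.1] down [ 0.  0. -1.] jaw yaw 90.03 q [ 0.56  0.38 -0.38  0.81  0.    0.56] gap 49.8 F [-0.7  0.3  0.5]
to (403, 348.6, 120, 90) shift [-116.9    0.4   -0.7] turn [ 0.03  0.   -0.  ]
```

View pics/s2.png

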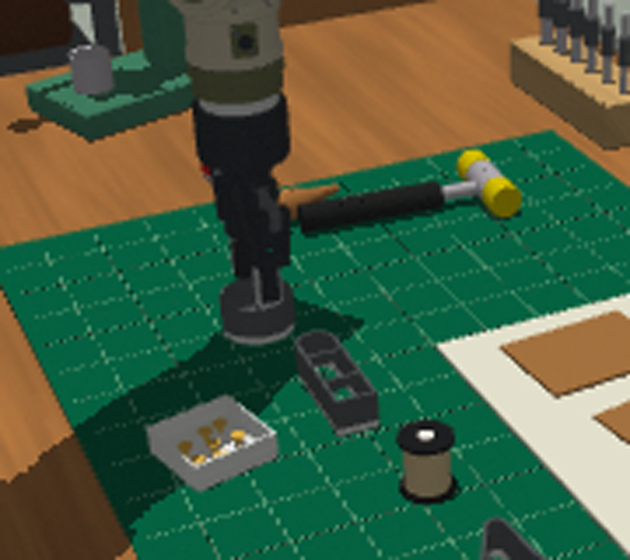

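Run:
```python
from h import *
from workcell import viewer
c=viewer.read_camera("side"); 
for P in ([.4037,.3482,.003],[.4037,.3482,.03],[.4037,.373,.03],[.4037,.323,.03],[.4037,.323,.003],[.4037,.3482,.1]): print(P,((proj(c,P)-[180,100])*3.5).round())
f=c["frame"][140:220,230:300]; cv2.imwrite("pics/s3.png",cv2.resize(f,None,fx=7,fy=7,interpolation=cv2.INTER_CUBIC))
c=viewer.read_camera("top");f=c["frame"][170:270,190:330]; cv2.imwrite("pics/t3.png",cv2.resize(f,None,fx=5,fy=5,interpolation=cv2.INTER_CUBIC))
```

```text
[0.4037, 0.3482, 0.003] [[258. 324.]]
[0.4037, 0.3482, 0.03] [[255. 296.]]
[0.4037, 0.373, 0.03] [[245. 284.]]
[0.4037, 0.323, 0.03] [[265. 309.]]
[0.4037, 0.323, 0.003] [[268. 337.]]
[0.4037, 0.3482, 0.1] [[248. 222.]]
```

View pics/s3.png

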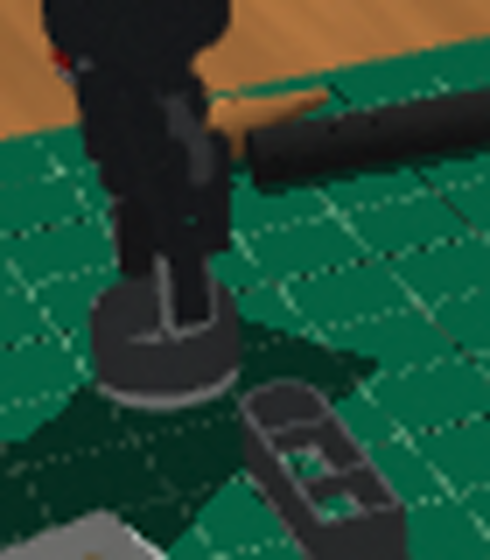

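View pics/t3.png

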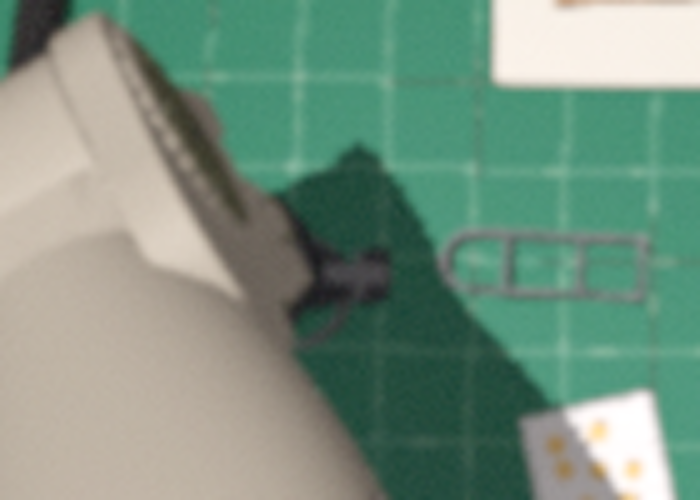

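```bash
python3 - <<'E'
from h import *
c=load("side0.npz")
for nm,px in (("tip now",(230+190/7,140+332/7)),("tip s1 near",(180+262/3.5,100+232/3.5)),):
  for y in (.300,.316,.323):
    P=[(.4037,y,z) for z in np.arange(0,.15,.002)]
    q=proj(c,P); i=np.argmin(abs(q[:,1]-px[1])); print(nm,y,P[i],q[i].round(1),np.round(px,1))
E
python3 - <<'E'
import workcell; print([a for a in dir(workcell.env) if a[0]!='_'])
E
```

```text
tip now 0.3 (0.4037, 0.3, np.float64(0.044)) [258.  187.6] [257.1 187.4]
tip now 0.316 (0.4037, 0.316, np.float64(0.036000000000000004)) [256.4 187.6] [257.1 187.4]
tip now 0.323 (0.4037, 0.323, np.float64(0.034)) [255.6 187.2] [257.1 187.4]
tip s1 near 0.3 (0.4037, 0.3, np.float64(0.112)) [256.1 166.4] [254.9 166.3]
tip s1 near 0.316 (0.4037, 0.316, np.float64(0.106)) [254.3 166.1] [254.9 166.3]
tip s1 near 0.323 (0.4037, 0.323, np.float64(0.10200000000000001)) [253.6 166.3] [254.9 166.3]
['MotionError', 'grasp_offset']
```

Run:
```python
from h import *
c=load("side0.npz")
for z in (.2,.213,.24,.27): print(z,proj(c,[.1347,.5584,z]).round(1))
f=c["frame"][40:150,80:200]; cv2.imwrite("pics/s4.png",cv2.resize(f,None,fx=5,fy=5,interpolation=cv2.INTER_CUBIC))
t=load("top0.npz")
for z in (.2,.213,.24,.27): print(z,proj(t,[.1347,.5584,z]).round(1))
f=t["frame"][320:400,0:160]; cv2.imwrite("pics/t4.png",cv2.resize(f,None,fx=5,fy=5,interpolation=cv2.INTER_CUBIC))
```

```text
0.2 [[136.1 123.4]]
0.213 [[135.1 119.2]]
0.24 [[133.1 110.3]]
0.27 [[130.8 100.2]]
0.2 [[132.1 346.6]]
0.213 [[129.3 348.1]]
0.24 [[123.3 351.3]]
0.27 [[116.2 355.3]]
```

View pics/s4.png

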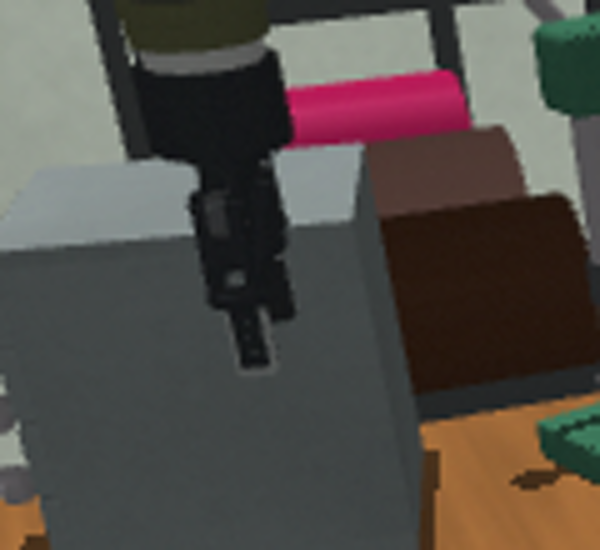

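View pics/t4.png

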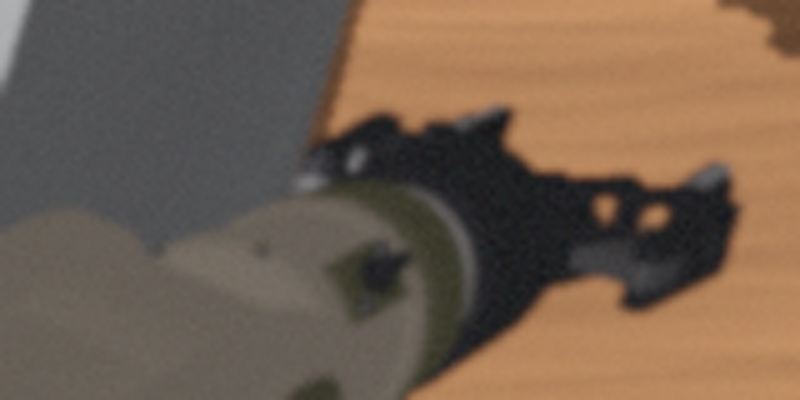

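Run:
```python
from h import *
s=load("side0.npz");t=load("top0.npz")
def P(c): return c["mtx"]@np.c_[cv2.Rodrigues(c["rvec"])[0],c["tvec"].reshape(3)]
for tp in ((142,355),(144,357),(140,362)):
    X=cv2.triangulatePoints(P(t),P(s),np.array(tp,float).reshape(2,1),np.array([131.2,114.]).reshape(2,1)); X=(X[:3]/X[3]).ravel(); print(tp,X.round(4),proj(t,X)-tp,proj(s,X)-[131.2,114])
```

```text
(142, 355) [0.1266 0.5188 0.2431] [[-0.17693534  0.97887657]] [[0.53179181 0.06186941]]
(144, 357) [0.1251 0.5134 0.2454] [[-0.01372079  0.0758024 ]] [[0.04129266 0.00498941]]
(140, 362) [0.1212 0.5204 0.2444] [[ 0.55845686 -3.07023479]] [[-1.67322916 -0.22830681]]
```

The fingers closed over the top of the die with no contact. Triangulated, the open fingertips sit about 44 mm behind the reported TCP, and about 33 mm behind it at 50 mm opening. The sheet says 0 to 13 mm. I'll use the measured value: reopen, then go lower step by step, watching force.

>>> {"api": "send_rows", "payload": {"plan": [[0, 0, 0, 0, 0, 0], [0, 0, 0, 0, 0, 0], [0, 0, 0, 0, 0, 0], [0, 0, 0, 0, 0, 0], [0, 0, 0, 0, 0, 0], [0, 0, 0, 0, 0, 0], [0, 0, 0, 0, 0, 0], [0, 0, 0, 0, 0, 0], [0, 0, 0, 0, 0, 0], [0, 0, 0, 0, 0, 0]], "claw": 85.4}}

```text
clock: 5.3
tcp_pos: [0.4037, 0.3482, 0.0031]
orientation: [0.707, -0.0, 0.707, 0.0]
wrist_force: [0.5, 0.7, -0.2]
finger_gap: 0.0855
```

>>> {"api": "send_rows", "payload": {"plan": [[1, 0, 0, 0, 0, 0], [4, 0, 0, 0, 0, 0], [7, 0, 0, 0, 0, 0], [10, 0, 0, 0, 0, 0], [13, 0, 0, 0, 0, 0], [16, 0, 0, 0, 0, 0], [19, 0, 0, 0, 0, 0], [20, 0, 0, 0, 0, 0], [20, 0, 0, 0, 0, 0], [20, 0, 0, 0, 0, 0]]}}

```text
clock: 6.55
tcp_pos: [0.4038, 0.3483, -0.0168]
orientation: [0.707, -0.0, 0.707, 0.0]
wrist_force: [-0.0, 0.5, 0.8]
finger_gap: 0.0851
```

Run:
```python
from h import *
from plan import *
from workcell import viewer
show()
c=viewer.read_camera("side"); 
f=c["frame"][140:220,230:300]; cv2.imwrite("pics/s5.png",cv2.resize(f,None,fx=7,fy=7,interpolation=cv2.INTER_CUBIC))
```

```text
t 6.55 tcp [403.8 348.3 -16.8] down [ 0.  0. -1.] jaw yaw 90.03 q [ 0.56  0.4  -0.4   0.77  0.    0.56] gap 85.1 F [-0.   0.5  0.8]
```

View pics/s5.png

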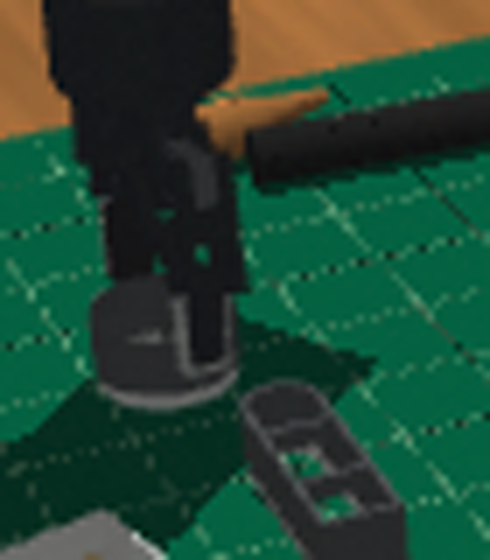

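>>> {"api": "send_rows", "payload": {"plan": [[1, 0, 0, 0, 0, 0], [3, 0, 0, 0, 0, 0], [5, 0, 0, 0, 0, 0], [6, 0, 0, 0, 0, 0], [6, 0, 0, 0, 0, 0], [6, 0, 0, 0, 0, 0], [6, 0, 0, 0, 0, 0], [6, 0, 0, 0, 0, 0], [6, 0, 0, 0, 0, 0], [6, 0, 0, 0, 0, 0]], "claw": 50, "newtons": 40}}

```text
clock: 7.85
tcp_pos: [0.404, 0.3482, -0.0186]
orientation: [0.708, -0.0, 0.706, 0.0]
wrist_force: [-10.2, -7.5, 36.6]
finger_gap: 0.0611
```

Run:
```python
from h import *
from plan import *
from workcell import viewer
show()
c=viewer.read_camera("side"); 
f=c["frame"][140:220,230:300]; cv2.imwrite("pics/s6.png",cv2.resize(f,None,fx=7,fy=7,interpolation=cv2.INTER_CUBIC))
```

```text
t 7.85 tcp [404.  348.2 -18.6] down [ 0.002  0.001 -1.   ] jaw yaw 90.04 q [ 0.56  0.4  -0.41  0.76 -0.    0.56] gap 61.1 F [-10.2  -7.5  36.6]
```

View pics/s6.png

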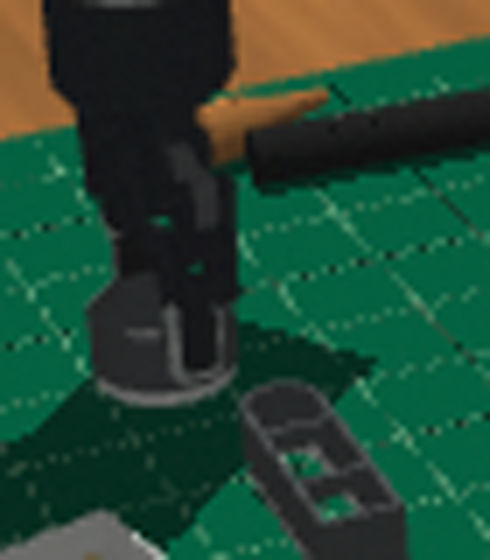

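Gripped at 61 mm, which fits the 62 mm die, but there is a 37 N upward load. I'll ease up slowly first.

>>> {"api": "send_rows", "payload": {"plan": [[-2, 0, 0, 0, 0, 0], [-4, 0, 0, 0, 0, 0], [-7, 0, 0, 0, 0, 0], [-12, 0, 0, 0, 0, 0], [-20, 0, 0, 0, 0, 0], [-32, 0, 0, 0, 0, 0], [-48, 0, 0, 0, 0, 0], [-66, 0, 0, 0, 0, 0], [-78, 0, 0, 0, 0, 0], [-83, 0, 0, 0, 0, 0]]}}

```text
clock: 9.15
tcp_pos: [0.4043, 0.3486, 0.0614]
orientation: [0.708, 0.0, 0.707, 0.001]
wrist_force: [-0.7, -0.2, -0.9]
finger_gap: 0.061
```

Run:
```python
from h import *
from plan import *
from workcell import viewer
show(); go(632,44.1,60,90)
c=viewer.read_camera("side"); 
f=c["frame"][110:220,220:310]; cv2.imwrite("pics/s7.png",cv2.resize(f,None,fx=5,fy=5,interpolation=cv2.INTER_CUBIC))
```

```text
t 9.15 tcp [404.3 348.6  61.4] down [ 0.002  0.001 -1.   ] jaw yaw 90.03 q [ 0.56  0.32 -0.31  0.95  0.    0.56] gap 61.0 F [-0.7 -0.2 -0.9]
to (632, 44.1, 60, 90) shift [   1.4 -304.6  227.5] turn [ 0.03  0.09 -0.06]
```

View pics/s7.png

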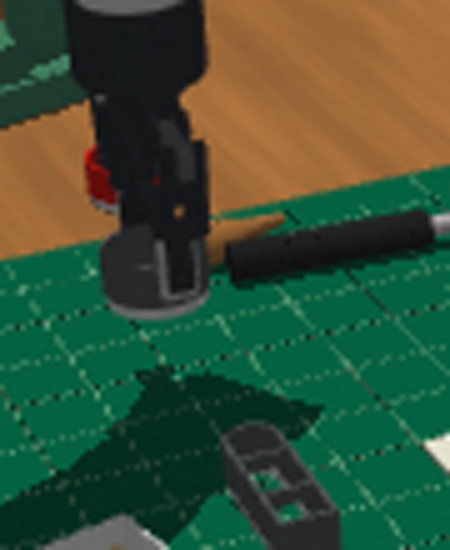

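>>> {"api": "send_rows", "payload": {"plan": [[0, -9, 7, 0, 0, 0], [0, -36, 27, 0, 0, 0], [0, -76, 57, 0, 0, 0], [0, -122, 91, 0, 0, 0], [0, -168, 126, 0, 0, 0], [0, -214, 160, 0, 0, 0], [0, -258, 193, 0, 0, 0], [0, -290, 217, 0, 0, 0], [0, -304, 227, 0, 0, 0], [0, -304.5, 228.5, 0, 0.1, 0]]}}

```text
clock: 10.45
tcp_pos: [0.632, 0.0428, 0.0592]
orientation: [0.706, 0.001, 0.708, -0.0]
wrist_force: [-0.3, -0.2, -1.7]
finger_gap: 0.0605
```

Run:
```python
from h import *
from plan import *
from workcell import viewer
show(); go(633,44.1,0,90)
c=viewer.read_camera("side"); 
f=c["frame"][120:280,310:450]; cv2.imwrite("pics/s8.png",cv2.resize(f,None,fx=4,fy=4,interpolation=cv2.INTER_CUBIC))
```

```text
t 10.45 tcp [632.   42.8  59.2] down [-0.003  0.    -1.   ] jaw yaw 89.93 q [-0.06  0.5  -0.03  1.05  0.   -0.06] gap 60.5 F [-0.3 -0.2 -1.7]
to (633, 44.1, 0, 90) shift [59.2  1.3  1.2] turn [-0.07 -0.2  -0.02]
```

View pics/s8.png

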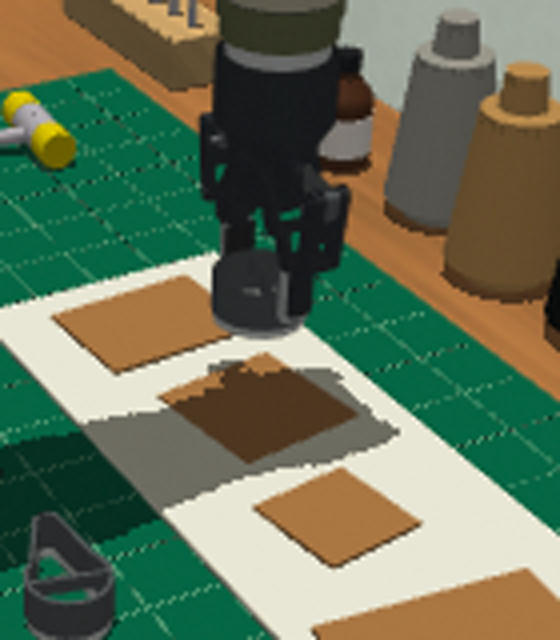

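The die is held level over the large blank, with its shadow falling on that blank at about (260,410) in the crop.

>>> {"api": "send_rows", "payload": {"plan": [[6, 0.3, 0.3, 0, 0, 0], [18, 0.6, 0.6, 0, -0.1, 0], [33, 1, 1, 0, -0.2, 0], [46, 1.3, 1.2, 0, -0.2, 0], [55, 1.3, 1.2, 0, -0.2, 0], [60, 1.3, 1.2, 0, -0.2, 0], [62, 1.3, 1.2, 0, -0.2, 0], [64, 1.3, 1.2, 0, -0.2, 0], [65, 1.3, 1.2, 0, -0.2, 0], [66, 1.3, 1.2, 0, -0.2, 0]]}}

```text
clock: 11.75
tcp_pos: [0.6337, 0.0451, -0.0057]
orientation: [0.708, -0.0, 0.706, 0.0]
wrist_force: [1.2, -0.3, -1.0]
finger_gap: 0.0611
```

Run:
```python
from h import *
from plan import *
from workcell import viewer
show(); go(633,44.1,-9,90)
c=viewer.read_camera("side"); 
f=c["frame"][160:250,340:420]; cv2.imwrite("pics/s9.png",cv2.resize(f,None,fx=6,fy=6,interpolation=cv2.INTER_CUBIC))
```

```text
t 11.75 tcp [633.7  45.1  -5.7] down [ 0.002  0.    -1.   ] jaw yaw 90.03 q [-0.06  0.55 -0.11  0.9   0.   -0.06] gap 61.1 F [ 1.2 -0.3 -1. ]
to (633, 44.1, -9, 90) shift [ 3.3 -1.  -0.7] turn [ 0.03  0.13 -0.  ]
```

View pics/s9.png

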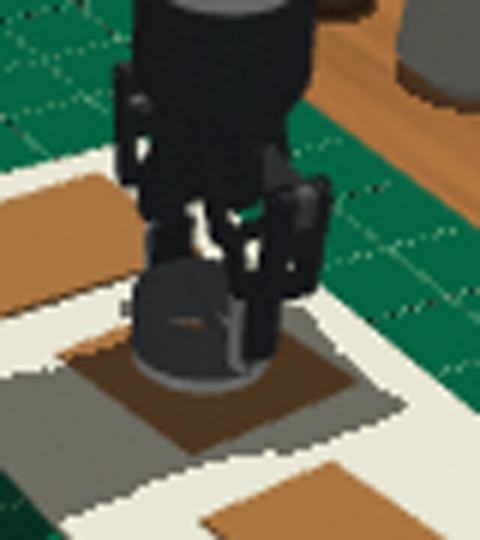

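>>> {"api": "send_rows", "payload": {"plan": [[0.5, -0.5, -0.3, 0, 0, 0], [1, -1, -0.7, 0, 0, 0], [1.5, -1, -0.7, 0, 0, 0], [2, -1, -0.7, 0, 0, 0], [2.4, -1, -0.7, 0, 0, 0], [2.8, -1, -0.7, 0, 0, 0], [3.2, -1, -0.7, 0, 0, 0], [3.6, -1, -0.7, 0, 0, 0], [4, -1, -0.7, 0, 0, 0], [4, -1, -0.7, 0, 0, 0]]}}

```text
clock: 13.05
tcp_pos: [0.6328, 0.0442, -0.0093]
orientation: [0.708, -0.0, 0.706, 0.0]
wrist_force: [-1.7, 0.2, 4.9]
finger_gap: 0.0608
```

>>> {"api": "send_rows", "payload": {"plan": [[0.3, 0, 0, 0, 0, 0], [0.3, 0, 0, 0, 0, 0], [0.3, 0, 0, 0, 0, 0], [0.3, 0, 0, 0, 0, 0], [0, 0, 0, 0, 0, 0], [-6, 0, 0, 0, 0, 0], [-20, 0, 0, 0, 0, 0], [-42, 0, 0, 0, 0, 0], [-66, 0, 0, 0, 0, 0], [-84, 0, 0, 0, 0, 0]], "claw": 85.4}}

```text
clock: 14.3
tcp_pos: [0.6335, 0.0441, 0.0766]
orientation: [0.709, -0.0, 0.706, 0.0]
wrist_force: [0.1, 0.9, -0.6]
finger_gap: 0.0857
```

Run:
```python
from h import *
from plan import *
from workcell import viewer
show(); go(417.6,209.8,70,-1.8)
c=viewer.read_camera("side"); 
f=c["frame"][130:250,320:420]; cv2.imwrite("pics/s10.png",cv2.resize(f,None,fx=5,fy=5,interpolation=cv2.INTER_CUBIC))
c=viewer.read_camera("top"); np.savez("top1.npz",**c)
f=c["frame"][110:250,270:480]; cv2.imwrite("pics/t10.png",cv2.resize(f,None,fx=3.5,fy=3.5,interpolation=cv2.INTER_CUBIC))
```

```text
t 14.3 tcp [633.5  44.1  76.6] down [ 0.004 -0.    -1.   ] jaw yaw 90.03 q [-0.06  0.48 -0.01  1.07  0.   -0.06] gap 85.7 F [ 0.1  0.9 -0.6]
to (417.6, 209.8, 70, -1.8) shift [   5.7  165.8 -215.8] turn [91.83  0.19 -0.19]
```

View pics/s10.png

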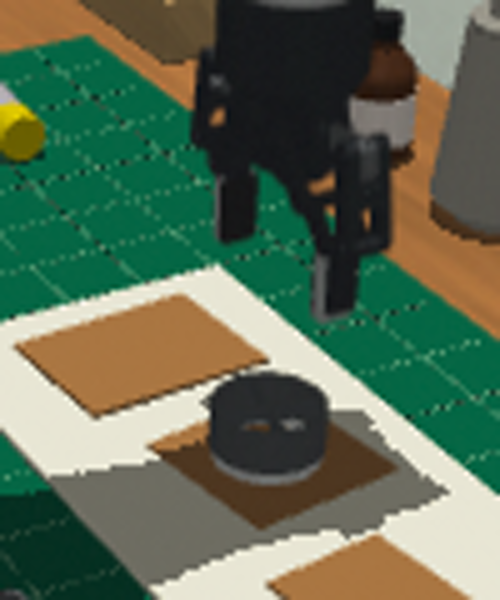

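View pics/t10.png

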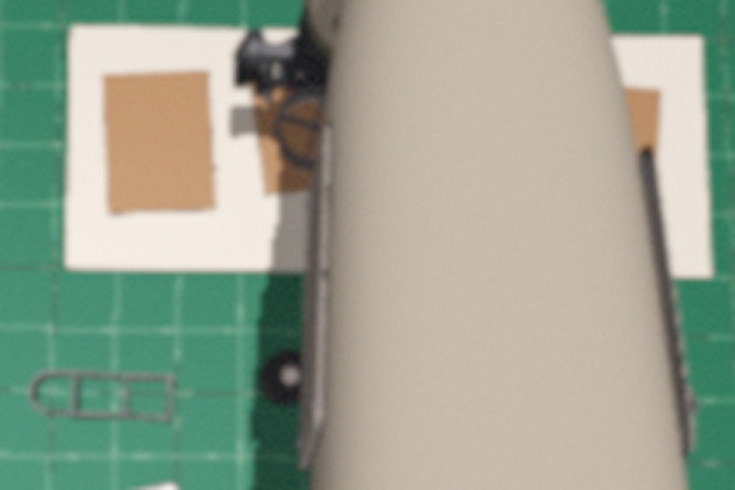

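The large die stands flat and well centred on its blank. Next is the strap die.

>>> {"api": "send_rows", "payload": {"plan": [[0, 5, -6, 5, 0, 0], [1, 20, -26, 14, 0, 0], [2, 42, -55, 24, 0, 0], [3, 68, -88, 34.5, 0, 0], [4, 94, -122, 45, 0, 0], [5, 118, -154, 55.5, 0, 0], [5, 140, -182, 66, 0, 0], [6, 156, -203, 76, 0, 0], [6, 164, -214, 86, 0.2, -0.2], [6, 166, -216, 91.8, 0.2, -0.2]]}}

```text
clock: 15.65
tcp_pos: [0.4153, 0.2105, 0.0676]
orientation: [-0.491, -0.507, -0.492, 0.509]
wrist_force: [-0.2, 0.0, 0.4]
finger_gap: 0.0852
```

Run:
```python
from h import *
from plan import *
from workcell import viewer
show(); go(417.6,209.8,0,-1.8); go(417.6,209.8,-20,-1.8)
c=viewer.read_camera("side"); 
f=c["frame"][110:250,220:350]; cv2.imwrite("pics/s11.png",cv2.resize(f,None,fx=4,fy=4,interpolation=cv2.INTER_CUBIC))
c=load("top0.npz"); o,m=blobs2(c,{"strap":(276,210,324,237),},th=50); k=o["strap"]
w=ray(c,k,.019)*1000
print(w.round(0).tolist())
```

```text
t 15.65 tcp [415.3 210.5  67.6] down [-0.003  0.    -1.   ] jaw yaw -1.91 q [ 0.3   0.19 -0.45  0.92  0.    1.9 ] gap 85.2 F [-0.2  0.   0.4]
to (417.6, 209.8, 0, -1.8) shift [67.5  2.6  0.6] turn [-0.11  0.    0.19]
to (417.6, 209.8, -20, -1.8) shift [87.5  2.6  0.6] turn [-0.11  0.    0.19]
[[438.0, 233.0], [438.0, 218.0], [436.0, 157.0], [435.0, 155.0], [434.0, 155.0], [433.0, 154.0], [423.0, 152.0], [422.0, 152.0], [401.0, 154.0], [399.0, 156.0], [398.0, 156.0], [397.0, 159.0], [397.0, 163.0], [399.0, 231.0], [400.0, 251.0], [400.0, 254.0], [402.0, 258.0], [404.0, 261.0], [410.0, 267.0], [412.0, 268.0], [418.0, 268.0], [427.0, 268.0], [430.0, 266.0], [431.0, 265.0], [434.0, 261.0], [436.0, 256.0], [438.0, 245.0]]
```

View pics/s11.png

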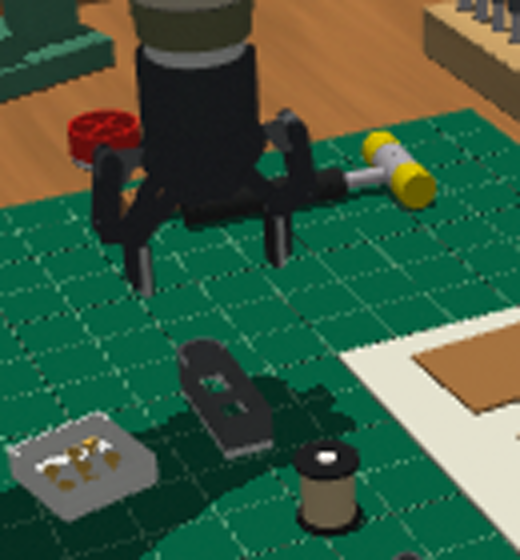

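>>> {"api": "send_rows", "payload": {"plan": [[3, 1, 0.3, 0, 0, 0.1], [10, 2, 0.6, -0.1, 0, 0.2], [20, 2.6, 0.6, -0.1, 0, 0.2], [34, 2.6, 0.6, -0.1, 0, 0.2], [50, 2.6, 0.6, -0.1, 0, 0.2], [64, 2.6, 0.6, -0.1, 0, 0.2], [75, 2.6, 0.6, -0.1, 0, 0.2], [82, 2.6, 0.6, -0.1, 0, 0.2], [83.5, 2.6, 0.6, -0.1, 0, 0.2], [83.5, 2.6, 0.6, -0.1, 0, 0.2]], "claw": 58}}

```text
clock: 16.95
tcp_pos: [0.4192, 0.2094, -0.0156]
orientation: [0.493, 0.508, 0.492, -0.507]
wrist_force: [-0.7, -0.5, 1.2]
finger_gap: 0.0582
```

Run:
```python
from h import *
from plan import *
from workcell import viewer
show(); 
c=viewer.read_camera("side"); 
f=c["frame"][130:250,230:330]; cv2.imwrite("pics/s12.png",cv2.resize(f,None,fx=5,fy=5,interpolation=cv2.INTER_CUBIC))
```

```text
t 16.95 tcp [419.2 209.4 -15.6] down [ 0.001  0.    -1.   ] jaw yaw -1.67 q [ 0.29  0.3  -0.56  0.71 -0.    1.89] gap 58.2 F [-0.7 -0.5  1.2]
```

View pics/s12.png

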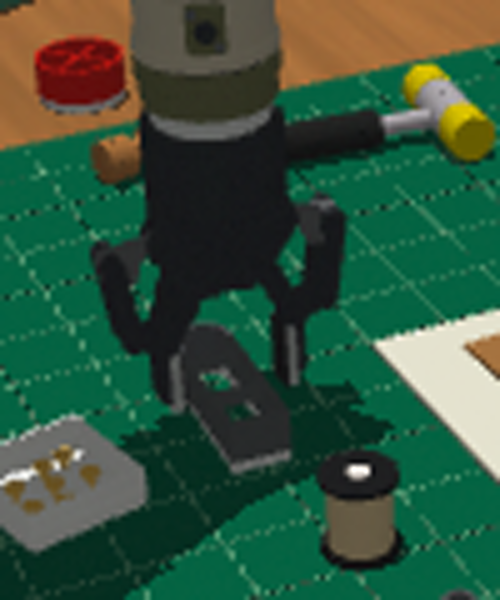

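Both fingers straddle the strap die. Now I'll close.

>>> {"api": "send_rows", "payload": {"plan": [[0, -1, 0, 0, 0, 0], [0, -1, 0, 0, 0, 0], [0, -1, 0, 0, 0, 0], [0, -1, 0, 0, 0, 0], [0, -1, 0, 0, 0, 0], [0, -1, 0, 0, 0, 0], [0, -1, 0, 0, 0, 0], [0, -1, 0, 0, 0, 0], [0, -1, 0, 0, 0, 0], [0, -1, 0, 0, 0, 0]], "claw": 25, "newtons": 40}}

```text
clock: 18.25
tcp_pos: [0.4181, 0.2095, -0.0153]
orientation: [0.493, 0.508, 0.492, -0.507]
wrist_force: [-1.1, 0.2, 5.5]
finger_gap: 0.0329
```

Run:
```python
from h import *
from plan import *
show()
c=load("top0.npz")
f=cv2.resize(c["frame"],None,fx=4,fy=4,interpolation=cv2.INTER_CUBIC)
b=f[...,0].astype(int); roi=np.zeros(b.shape,np.uint8); roi[124*4:184*4,296*4:468*4]=1
m=((b<150)&(roi>0)).astype(np.uint8)
for k in cv2.findContours(m,cv2.RETR_EXTERNAL,cv2.CHAIN_APPROX_NONE)[0]:
    if cv2.contourArea(k)<1000: continue
    w=(ray(c,(k.reshape(-1,2)+.5)/4-.5,.012)*1000).astype(np.float32)
    r=cv2.minAreaRect(w); C=np.array(r[0]); out=[]
    B=cv2.boxPoints(r)
    for i in range(4):
        a,b2=B[i],B[(i+1)%4]; L=np.linalg.norm(b2-a); u=(b2-a)/L; n=np.array([-u[1],u[0]])
        s=(w-a)@u; d=abs((w-a)@n); sel=w[(d<6)&(s>.15*L)&(s<.85*L)]
        v=cv2.fitLine(sel,cv2.DIST_HUBER,0,.01,.01).ravel(); out.append((round(float(L)),round(float(np.degrees(np.arctan2(v[1],v[0])))%180,1), sel.mean(0).round(1).tolist()))
    print(C.round(1),out)
```

```text
t 18.25 tcp [418.1 209.5 -15.3] down [ 0.001  0.    -1.   ] jaw yaw -1.66 q [ 0.29  0.29 -0.56  0.71 -0.    1.89] gap 32.9 F [-1.1  0.2  5.5]
[610.1 -81.5] [(69, 99.0, [577.0999755859375, -86.5]), (69, 8.0, [614.5999755859375, -115.0]), (69, 98.6, [643.4000244140625, -76.69999694824219]), (69, 7.6, [605.5, -48.20000076293945])]
[ 605.9 -201. ] [(139, 174.6, [602.7999877929688, -232.1999969482422]), (64, 84.7, [674.2999877929688, -207.39999389648438]), (139, 175.1, [608.7000122070312, -170.39999389648438]), (64, 84.8, [537.4000244140625, -194.5])]
[632.   44.1] [(90, 98.3, [588.0999755859375, 37.900001525878906]), (91, 7.7, [638.0999755859375, 0.30000001192092896]), (90, 97.6, [676.2000122070312, 50.20000076293945]), (91, 7.8, [625.7000122070312, 87.80000305175781])]
[622.6 169.8] [(84, 90.9, [567.7999877929688, 166.3000030517578]), (112, 3.4, [625.0, 129.0]), (84, 93.5, [678.2999877929688, 173.39999389648438]), (112, 3.8, [619.7000122070312, 210.8000030517578])]
```

>>> {"api": "send_rows", "payload": {"plan": [[-2, 0, 0, 0, 0, 0], [-5, 0, 0, 0, 0, 0], [-10, 0, 0, 0, 0, 0], [-18, 0, 0, 0, 0, 0], [-29, 0, 0, 0, 0, 0], [-43, 0, 0, 0, 0, 0], [-58, 0, 0, 0, 0, 0], [-72, 0, 0, 0, 0, 0], [-82, 0, 0, 0, 0, 0], [-86, 0, 0, 0, 0, 0]]}}

```text
clock: 19.5
tcp_pos: [0.4182, 0.2095, 0.0711]
orientation: [0.493, 0.508, 0.492, -0.507]
wrist_force: [0.2, 0.6, -2.2]
finger_gap: 0.0329
```

Run:
```python
from h import *
from plan import *
from workcell import viewer
show(); go(606.4,-201.2,68,84.8)
c=viewer.read_camera("side"); 
f=c["frame"][100:250,220:340]; cv2.imwrite("pics/s13.png",cv2.resize(f,None,fx=4,fy=4,interpolation=cv2.INTER_CUBIC))
```

```text
t 19.5 tcp [418.2 209.5  71.1] down [ 0.002  0.    -1.   ] jaw yaw -1.67 q [ 0.29  0.19 -0.45  0.93 -0.    1.89] gap 32.9 F [ 0.2  0.6 -2.2]
to (606.4, -201.2, 68, 84.8) shift [  3.3 200.  405.1] turn [-8.647e+01  6.000e-02 -1.100e-01]
```

View pics/s13.png

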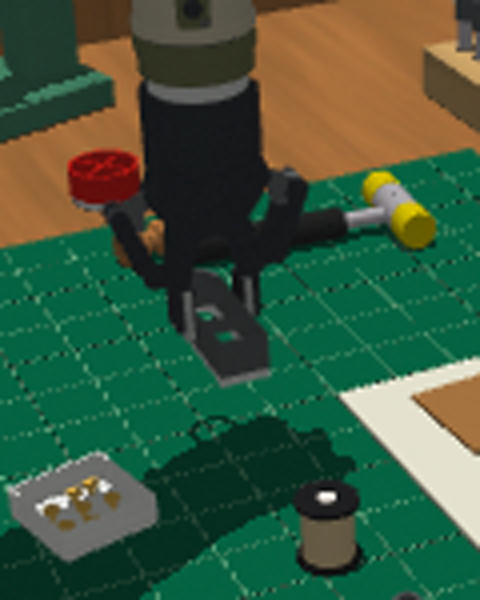

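>>> {"api": "send_rows", "payload": {"plan": [[0, 6, 12, -3, 0, 0], [0, 23, 46, -10, 0, 0], [0, 46, 93, -20, 0, 0], [0, 72, 145, -30, 0, 0], [1, 98, 199, -41, 0, 0], [1, 124, 252, -52, 0, 0], [2, 150, 304, -63, 0, 0], [3, 174, 353, -73, 0, 0], [3, 192, 389, -82, 0, 0], [3, 200, 405, -86.4, 0, 0]]}}

```text
clock: 20.8
tcp_pos: [0.6063, -0.2039, 0.0661]
orientation: [0.706, 0.032, 0.706, -0.032]
wrist_force: [-0.3, 0.3, -1.2]
finger_gap: 0.0333
```

Run:
```python
from h import *
from plan import *
from workcell import viewer
show(); go(606.4,-201.2,68,84.8)
c=viewer.read_camera("side"); 
f=c["frame"][150:310,350:490]; cv2.imwrite("pics/s14.png",cv2.resize(f,None,fx=4,fy=4,interpolation=cv2.INTER_CUBIC))
c=viewer.read_camera("top"); np.savez("top2.npz",**c)
f=c["frame"][110:250,270:480]; cv2.imwrite("pics/t14.png",cv2.resize(f,None,fx=3.5,fy=3.5,interpolation=cv2.INTER_CUBIC))
```

```text
t 20.8 tcp [ 606.3 -203.9   66.1] down [ 0.  0. -1.] jaw yaw 84.79 q [-0.45  0.5  -0.01  1.06  0.   -0.36] gap 33.3 F [-0.3  0.3 -1.2]
to (606.4, -201.2, 68, 84.8) shift [-1.9  2.7 -0.1] turn [-0.01 -0.   -0.01]
```

View pics/s14.png

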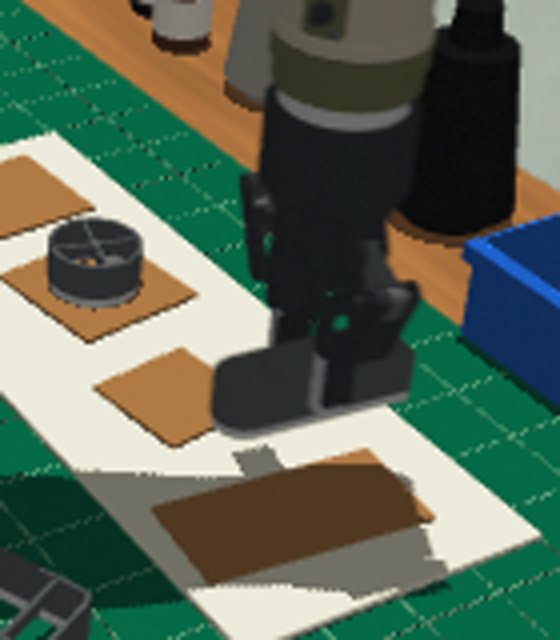

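View pics/t14.png

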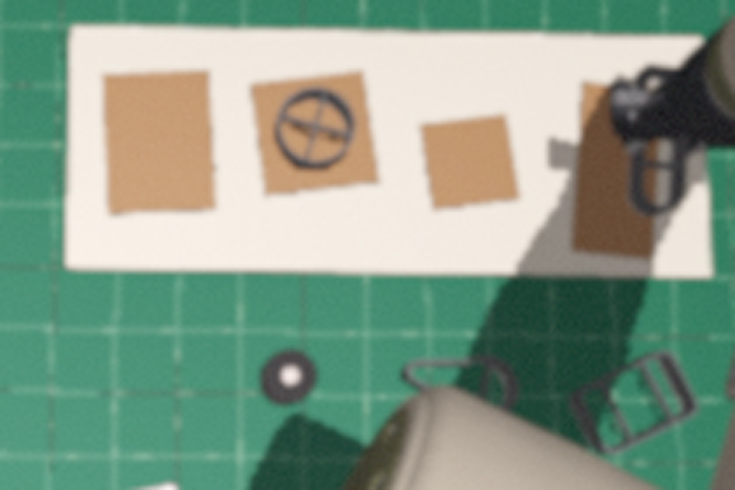

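>>> {"api": "send_rows", "payload": {"plan": [[4, 0.5, 0, 0, 0, 0], [14, 1, 0, 0, 0, 0], [28, 1.5, 0, 0, 0, 0], [42, 1.5, 0, 0, 0, 0], [54, 1.5, 0, 0, 0, 0], [62, 1.5, 0, 0, 0, 0], [66, 1.5, 0, 0, 0, 0], [68, 1.5, 0, 0, 0, 0], [69, 1.5, 0, 0, 0, 0], [69, 1.5, 0, 0, 0, 0]]}}

```text
clock: 22.15
tcp_pos: [0.6064, -0.1999, -0.0013]
orientation: [0.707, 0.032, 0.706, -0.033]
wrist_force: [0.3, -0.1, -2.3]
finger_gap: 0.033
```

Run:
```python
from h import *
from plan import *
from workcell import viewer
show(); go(606.4,-201.2,-6.3,84.8)
c=viewer.read_camera("side"); 
f=c["frame"][200:310,370:480]; cv2.imwrite("pics/s15.png",cv2.resize(f,None,fx=5,fy=5,interpolation=cv2.INTER_CUBIC))
```

```text
t 22.15 tcp [ 606.4 -199.9   -1.3] down [ 0.001 -0.    -1.   ] jaw yaw 84.73 q [-0.44  0.56 -0.1   0.92  0.   -0.35] gap 33.0 F [ 0.3 -0.1 -2.3]
to (606.4, -201.2, -6.3, 84.8) shift [ 5.  -1.3  0.2] turn [-0.07  0.08  0.  ]
```

View pics/s15.png

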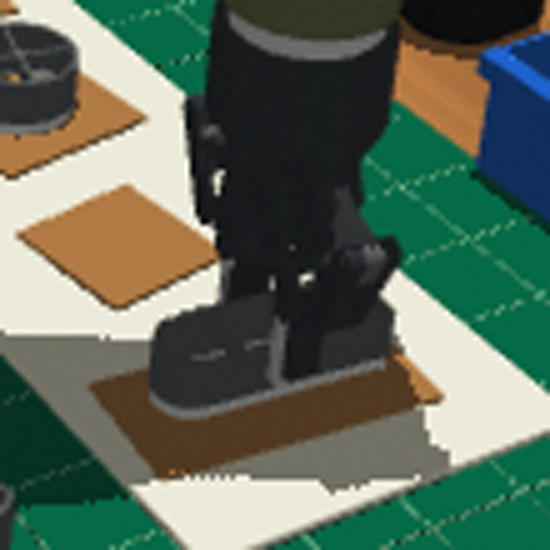

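>>> {"api": "send_rows", "payload": {"plan": [[0.8, -0.6, 0, 0, 0, 0], [1.6, -1.2, 0, 0, 0, 0], [2.4, -1.2, 0, 0, 0, 0], [3, -1.2, 0, 0, 0, 0], [3.5, -1.2, 0, 0, 0, 0], [4, -1.2, 0, 0, 0, 0], [4.4, -1.2, 0, 0, 0, 0], [4.8, -1.2, 0, 0, 0, 0], [5.1, -1.2, 0, 0, 0, 0], [5.1, -1.2, 0, 0, 0, 0]]}}

```text
clock: 23.45
tcp_pos: [0.6061, -0.201, -0.0062]
orientation: [0.707, 0.032, 0.706, -0.033]
wrist_force: [-2.3, 0.3, 4.3]
finger_gap: 0.0331
```

Contact at about 4 N. Release and rise.

>>> {"api": "send_rows", "payload": {"plan": [[0.3, 0, 0, 0, 0, 0], [0.3, 0, 0, 0, 0, 0], [0.3, 0, 0, 0, 0, 0], [0.3, 0, 0, 0, 0, 0], [0.3, 0, 0, 0, 0, 0], [-6, 0, 0, 0, 0, 0], [-20, 0, 0, 0, 0, 0], [-42, 0, 0, 0, 0, 0], [-66, 0, 0, 0, 0, 0], [-84, 0, 0, 0, 0, 0]], "claw": 75}}

```text
clock: 24.7
tcp_pos: [0.6067, -0.2013, 0.0798]
orientation: [0.707, 0.032, 0.705, -0.033]
wrist_force: [0.2, -0.3, 0.3]
finger_gap: 0.0751
```

Run:
```python
from h import *
from plan import *
from workcell import viewer
show(); go(402,-339,70,90);go(402,-339,70,45);go(402,-339,70,0)
c=viewer.read_camera("side"); 
f=c["frame"][180:380,350:490]; cv2.imwrite("pics/s16.png",cv2.resize(f,None,fx=4,fy=4,interpolation=cv2.INTER_CUBIC)[:600])
c=viewer.read_camera("top"); np.savez("top3.npz",**c)
f=c["frame"][110:250,380:520]; cv2.imwrite("pics/t16.png",cv2.resize(f,None,fx=4,fy=4,interpolation=cv2.INTER_CUBIC))
```

```text
t 24.7 tcp [ 606.7 -201.3   79.8] down [ 0.003 -0.001 -1.   ] jaw yaw 84.73 q [-0.45  0.49  0.01  1.09  0.   -0.35] gap 75.1 F [ 0.2 -0.3  0.3]
to (402, -339, 70, 90) shift [   9.3 -155.9 -191.3] turn [-5.27  0.18  0.05]
to (402, -339, 70, 45) shift [   9.3 -155.9 -191.3] turn [ 3.973e+01  1.900e-01 -2.000e-02]
to (402, -339, 70, 0) shift [   9.3 -155.9 -191.3] turn [84.73  0.18 -0.1 ]
```

View pics/s16.png

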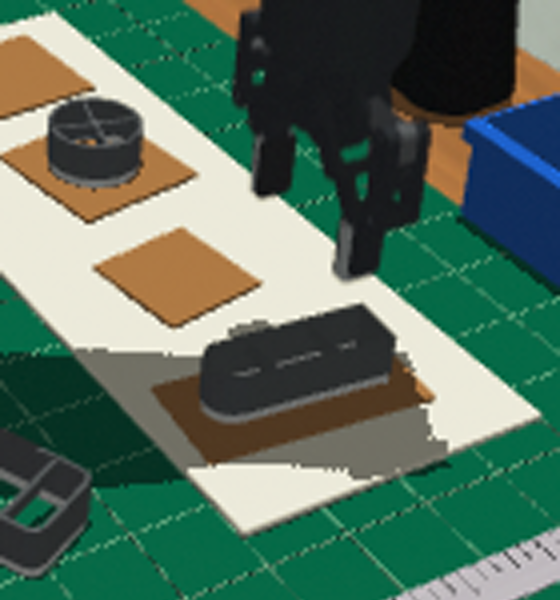

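View pics/t16.png

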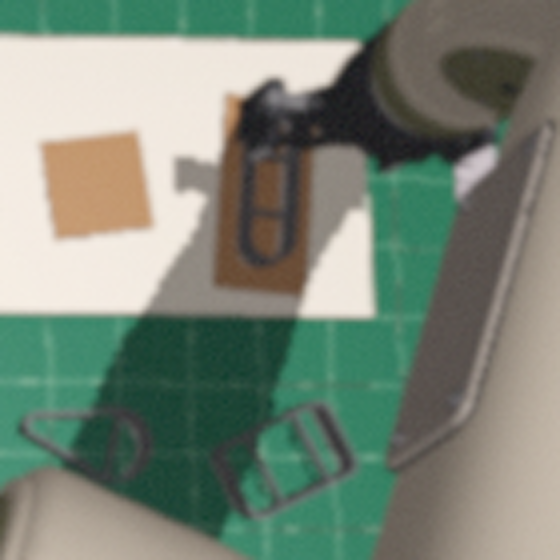

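>>> {"api": "send_rows", "payload": {"plan": [[0, -5, -6, -1, 0, 0], [1, -18, -22, -2, 0, 0], [3, -38, -46, -3, 0, 0], [5, -62, -76, -4, 0, 0], [7, -87, -107, -5, 0, 0], [8, -111, -137, -5.3, 0.2, 0], [9, -132, -162, -5.3, 0.2, 0], [9, -148, -181, -5.3, 0.2, 0], [9, -156, -191, -5.3, 0.2, 0], [9, -156, -191, -5.3, 0.2, 0]], "claw": 62}}

```text
clock: 26.05
tcp_pos: [0.4007, -0.3388, 0.0677]
orientation: [0.706, 0.001, 0.708, 0.0]
wrist_force: [1.1, -0.3, -0.7]
finger_gap: 0.0619
```

Run:
```python
from h import *
from plan import *
from workcell import viewer
show(); go(402.3,-339.3,-15,90)
c=viewer.read_camera("side"); 
f=c["frame"][240:380,310:450]; cv2.imwrite("pics/s17.png",cv2.resize(f,None,fx=4,fy=4,interpolation=cv2.INTER_CUBIC)[:600])
```

```text
t 26.05 tcp [ 400.7 -338.8   67.7] down [-0.003  0.001 -1.   ] jaw yaw 89.96 q [-0.85  0.3  -0.31  0.96 -0.   -0.85] gap 61.9 F [ 1.1 -0.3 -0.7]
to (402.3, -339.3, -15, 90) shift [82.6 -0.6  1.9] turn [-0.04 -0.18 -0.06]
```

View pics/s17.png

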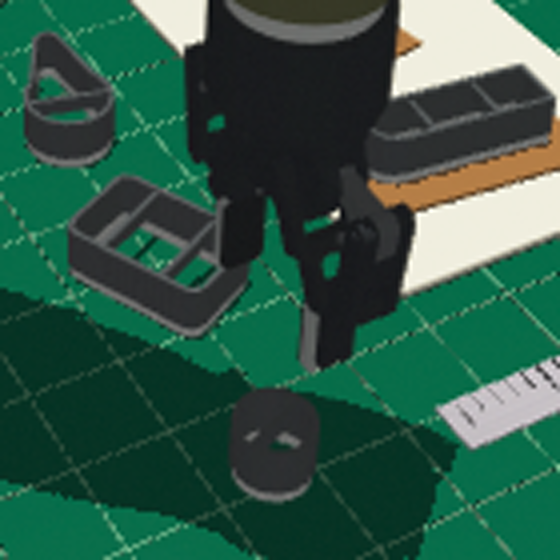

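The small die stands below the jaws at about (275,440) in the crop. Descending.

>>> {"api": "send_rows", "payload": {"plan": [[4, 0, 0.5, 0, 0, 0], [14, -0.3, 1, 0, -0.1, 0], [28, -0.5, 1.5, 0, -0.2, 0], [44, -0.5, 1.5, 0, -0.2, 0], [60, -0.5, 1.5, 0, -0.2, 0], [72, -0.5, 1.5, 0, -0.2, 0], [80, -0.5, 1.5, 0, -0.2, 0], [82.5, -0.5, 1.5, 0, -0.2, 0], [82.5, -0.5, 1.5, 0, -0.2, 0], [82.5, -0.5, 1.5, 0, -0.2, 0]]}}

```text
clock: 27.35
tcp_pos: [0.4031, -0.3397, -0.0139]
orientation: [0.708, -0.0, 0.707, 0.0]
wrist_force: [0.2, 0.0, 0.1]
finger_gap: 0.0619
```

>>> {"api": "send_rows", "payload": {"plan": [[0, 0, 0, 0, 0, 0], [0, 0, 0, 0, 0, 0], [0, 0, 0, 0, 0, 0], [0, 0, 0, 0, 0, 0], [0, 0, 0, 0, 0, 0], [0, 0, 0, 0, 0, 0], [0, 0, 0, 0, 0, 0], [0, 0, 0, 0, 0, 0], [0, 0, 0, 0, 0, 0], [0, 0, 0, 0, 0, 0]], "claw": 30, "newtons": 40}}

```text
clock: 28.6
tcp_pos: [0.4031, -0.3396, -0.0137]
orientation: [0.708, -0.0, 0.707, -0.0]
wrist_force: [-0.1, 0.9, 5.6]
finger_gap: 0.039
```

Run:
```python
from h import *
from plan import *
from workcell import viewer
show()
c=viewer.read_camera("side"); 
f=c["frame"][240:380,310:450]; cv2.imwrite("pics/s18.png",cv2.resize(f,None,fx=4,fy=4,interpolation=cv2.INTER_CUBIC)[:600])
```

```text
t 28.6 tcp [ 403.1 -339.6  -13.7] down [ 0.002 -0.001 -1.   ] jaw yaw 90.03 q [-0.85  0.39 -0.42  0.77  0.   -0.85] gap 39.0 F [-0.1  0.9  5.6]
```

View pics/s18.png

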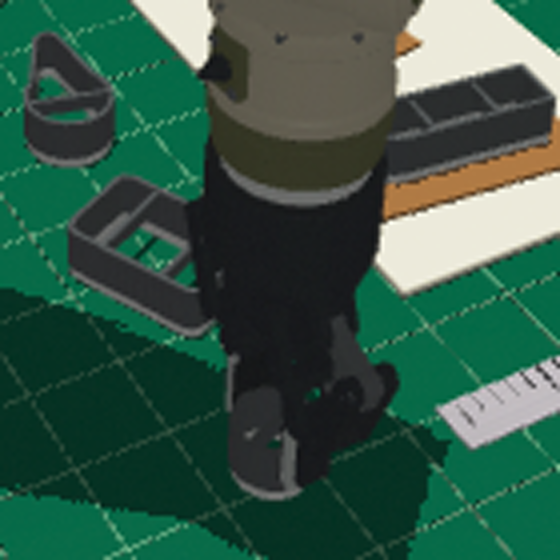

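Gripped at 39 mm, which fits 40. Lifting.

>>> {"api": "send_rows", "payload": {"plan": [[-2, 0, 0, 0, 0, 0], [-5, 0, 0, 0, 0, 0], [-10, 0, 0, 0, 0, 0], [-18, 0, 0, 0, 0, 0], [-29, 0, 0, 0, 0, 0], [-43, 0, 0, 0, 0, 0], [-58, 0, 0, 0, 0, 0], [-72, 0, 0, 0, 0, 0], [-82, 0, 0, 0, 0, 0], [-86, 0, 0, 0, 0, 0]]}}

```text
clock: 29.9
tcp_pos: [0.403, -0.3396, 0.0725]
orientation: [0.708, -0.0, 0.707, -0.0]
wrist_force: [-0.1, 1.0, -1.5]
finger_gap: 0.0386
```

Run:
```python
from h import *
from plan import *
from workcell import viewer
show(); go(610.8,-81.7,72,90)
c=viewer.read_camera("side"); 
f=c["frame"][220:360,310:450]; cv2.imwrite("pics/s19.png",cv2.resize(f,None,fx=4,fy=4,interpolation=cv2.INTER_CUBIC)[:600])
```

```text
t 29.9 tcp [ 403.  -339.6   72.5] down [ 0.002 -0.001 -1.   ] jaw yaw 90.03 q [-0.85  0.3  -0.31  0.97  0.   -0.85] gap 38.6 F [-0.1  1.  -1.5]
to (610.8, -81.7, 72, 90) shift [  0.6 257.8 208. ] turn [0.03 0.09 0.04]
```

View pics/s19.png

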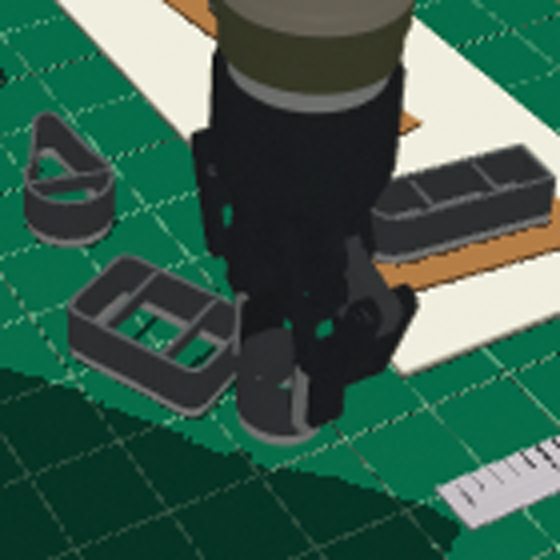

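>>> {"api": "send_rows", "payload": {"plan": [[0, 7, 6, 0, 0, 0], [0, 29, 23, 0, 0, 0], [0, 63, 51, 0, 0, 0], [0, 102, 82, 0, 0, 0], [0, 141, 114, 0, 0, 0], [0, 180, 145, 0, 0, 0], [0, 215, 174, 0, 0, 0], [0, 242, 195, 0, 0, 0], [0, 256, 206, 0, 0, 0], [0, 258, 208, 0, 0.1, 0]]}}

```text
clock: 31.2
tcp_pos: [0.6104, -0.0802, 0.0712]
orientation: [0.706, -0.001, 0.708, 0.001]
wrist_force: [0.1, 0.0, -1.1]
finger_gap: 0.0388
```

Run:
```python
from h import *
from plan import *
from workcell import viewer
show(); go(610.8,-81.7,0,90)
c=viewer.read_camera("side"); 
f=c["frame"][150:290,340:480]; cv2.imwrite("pics/s20.png",cv2.resize(f,None,fx=4,fy=4,interpolation=cv2.INTER_CUBIC)[:600])
```

```text
t 31.2 tcp [610.4 -80.2  71.2] down [-0.002  0.    -1.   ] jaw yaw 90.12 q [-0.26  0.46 -0.07  1.05 -0.   -0.26] gap 38.8 F [ 0.1  0.  -1.1]
to (610.8, -81.7, 0, 90) shift [71.1 -1.5  0.5] turn [ 0.12 -0.12 -0.02]
```

View pics/s20.png

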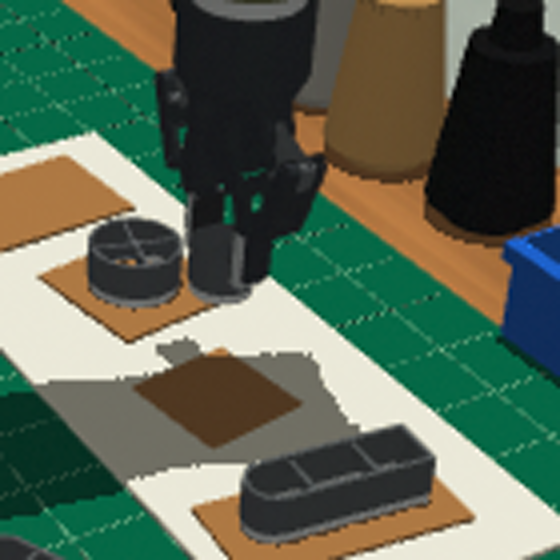

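Held over the small blank. Landing is expected at z ≈ −4.7; lowering to about 0 first.

>>> {"api": "send_rows", "payload": {"plan": [[4, -0.5, 0, 0, 0, 0], [14, -0.5, 0.2, 0, 0, 0], [29, -0.5, 0.4, 0, -0.1, 0], [45, -0.5, 0.4, 0, -0.1, 0], [58, -0.5, 0.4, 0, -0.1, 0], [67, -0.5, 0.4, 0, -0.1, 0], [71, -0.5, 0.4, 0, -0.1, 0], [72, -0.5, 0.4, 0, -0.1, 0], [72, -0.5, 0.4, 0, -0.1, 0], [72, -0.5, 0.4, 0, -0.1, 0]]}}

```text
clock: 32.5
tcp_pos: [0.6113, -0.0817, 0.0003]
orientation: [0.708, -0.0, 0.706, 0.0]
wrist_force: [-0.5, 0.2, -1.0]
finger_gap: 0.0387
```

Run:
```python
from h import *
from plan import *
from workcell import viewer
show(); go(610.8,-81.7,-4.7,90)
c=viewer.read_camera("side"); 
f=c["frame"][190:280,350:440]; cv2.imwrite("pics/s21.png",cv2.resize(f,None,fx=5,fy=5,interpolation=cv2.INTER_CUBIC)[:600])
```

```text
t 32.5 tcp [ 6.113e+02 -8.170e+01  3.000e-01] down [ 0.002 -0.    -1.   ] jaw yaw 90.04 q [-0.26  0.52 -0.16  0.89  0.   -0.26] gap 38.7 F [-0.5  0.2 -1. ]
to (610.8, -81.7, -4.7, 90) shift [ 5.   0.  -0.5] turn [0.04 0.1  0.  ]
```

View pics/s21.png

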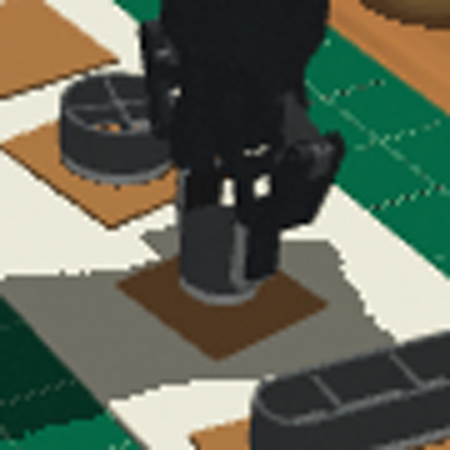

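>>> {"api": "send_rows", "payload": {"plan": [[0.8, 0, -0.4, 0, 0, 0], [1.6, 0, -0.4, 0, 0, 0], [2.4, 0, -0.4, 0, 0, 0], [3, 0, -0.4, 0, 0, 0], [3.5, 0, -0.4, 0, 0, 0], [4, 0, -0.4, 0, 0, 0], [4.4, 0, -0.4, 0, 0, 0], [4.8, 0, -0.4, 0, 0, 0], [5.1, 0, -0.4, 0, 0, 0], [5.1, 0, -0.4, 0, 0, 0]]}}

```text
clock: 33.8
tcp_pos: [0.6105, -0.0817, -0.0047]
orientation: [0.708, -0.0, 0.707, 0.0]
wrist_force: [-2.8, 1.5, 5.3]
finger_gap: 0.0387
```

>>> {"api": "send_rows", "payload": {"plan": [[0.3, 0, 0, 0, 0, 0], [0.3, 0, 0, 0, 0, 0], [0.3, 0, 0, 0, 0, 0], [0.3, 0, 0, 0, 0, 0], [0.3, 0, 0, 0, 0, 0], [-6, 0, 0, 0, 0, 0], [-20, 0, 0, 0, 0, 0], [-42, 0, 0, 0, 0, 0], [-66, 0, 0, 0, 0, 0], [-84, 0, 0, 0, 0, 0]], "claw": 70}}

```text
clock: 35.05
tcp_pos: [0.6112, -0.0818, 0.0812]
orientation: [0.708, -0.0, 0.706, 0.0]
wrist_force: [-0.8, -0.2, -0.2]
finger_gap: 0.07
```

Run:
```python
from h import *
from plan import *
from workcell import viewer
show()
c=load("top0.npz")
for th,z in ((42,.019),(46,.019),(50,.019)):
    k=blobs2(c,{"p":(428,205,474,245)},th=th,br=125)[0]["p"]; w=(ray(c,k,z)*1000).astype(np.float32)
    r=cv2.minAreaRect(w); B=cv2.boxPoints(r); print(np.round(r[0],1),np.round(r[1],1),r[2])
    # edge directions: longest hull edges
    e=np.diff(np.vstack([w,w[:1]]),axis=0); L=np.linalg.norm(e,axis=1); 
    for i in np.argsort(-L)[:5]: print("  edge",L[i].round(1),np.degrees(np.arctan2(e[i,1],e[i,0])).round(1)%180)
for yaw in (26,-154): go(416.6,-206.6,75,yaw)
c=viewer.read_camera("side"); 
f=c["frame"][150:340,320:480]; cv2.imwrite("pics/s22.png",cv2.resize(f,None,fx=3,fy=3,interpolation=cv2.INTER_CUBIC))
```

```text
t 35.05 tcp [611.2 -81.8  81.2] down [ 0.003 -0.    -1.   ] jaw yaw 90.04 q [-0.26  0.45 -0.06  1.06  0.   -0.26] gap 70.0 F [-0.8 -0.2 -0.2]
[ 417.  -206.2] [59.7 94.5] 25.607524871826172
  edge 45.4 115.6
  edge 32.5 117.2
  edge 24.2 25.0
  edge 18.1 25.6
  edge 16.2 28.9
[ 417.1 -206.1] [60.2 95.1] 25.243175506591797
  edge 46.0 115.2
  edge 31.0 117.2
  edge 22.7 25.0
  edge 18.1 25.6
  edge 16.5 115.6
[ 417.2 -206. ] [60.4 95.7] 25.243175506591797
  edge 46.0 115.2
  edge 32.6 117.2
  edge 19.6 25.6
  edge 14.9 115.5
  edge 13.9 107.7
to (416.6, -206.6, 75, 26) shift [   5.6 -124.6 -194.7] turn [64.04  0.18 -0.08]
to (416.6, -206.6, 75, -154) shift [   5.6 -124.6 -194.7] turn [-1.1596e+02  9.0000e-02  2.0000e-01]
```

View pics/s22.png

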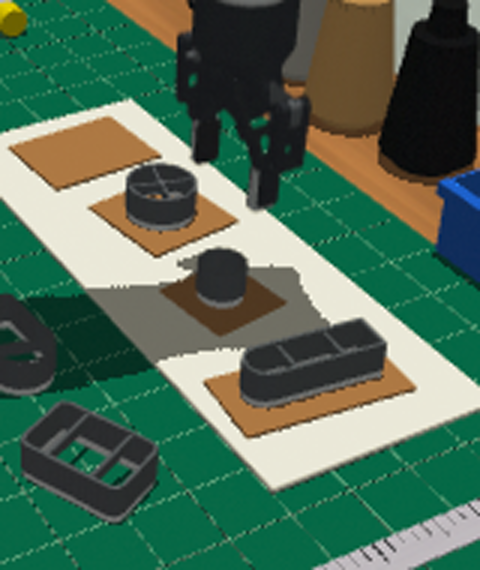

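>>> {"api": "send_rows", "payload": {"plan": [[0, -4, -6, 3, 0, 0], [1, -14, -22, 9, 0, 0], [2, -29, -46, 17, 0, 0], [3, -48, -75, 26, 0, 0], [4, -68, -106, 35, 0, 0], [5, -87, -136, 44, 0, 0], [6, -104, -163, 53, 0, 0], [6, -117, -184, 60, 0, 0], [6, -124.5, -194.5, 64, 0.2, -0.1], [6, -124.5, -194.5, 64, 0.2, -0.1]], "claw": 85.4}}

```text
clock: 36.35
tcp_pos: [0.4157, -0.2068, 0.0731]
orientation: [0.599, 0.374, 0.6, -0.375]
wrist_force: [0.6, -0.6, -0.3]
finger_gap: 0.0852
```

Run:
```python
from h import *
from plan import *
from workcell import viewer
show(); go(417,-206.4,-17,25.8)
c=viewer.read_camera("side"); np.savez("side5.npz",**c)
f=c["frame"][200:350,290:430]; cv2.imwrite("pics/s23.png",cv2.resize(f,None,fx=4,fy=4,interpolation=cv2.INTER_CUBIC))
c=viewer.read_camera("top"); np.savez("top5.npz",**c)
f=c["frame"][110:250,280:480]; cv2.imwrite("pics/t23.png",cv2.resize(f,None,fx=4,fy=4,interpolation=cv2.INTER_CUBIC))
```

```text
t 36.35 tcp [ 415.7 -206.8   73.1] down [-0.002  0.    -1.   ] jaw yaw 25.99 q [-0.63  0.19 -0.45  0.94 -0.    0.48] gap 85.2 F [ 0.6 -0.6 -0.3]
to (417, -206.4, -17, 25.8) shift [90.   1.5  0.3] turn [ 0.19 -0.06  0.1 ]
```

View pics/s23.png

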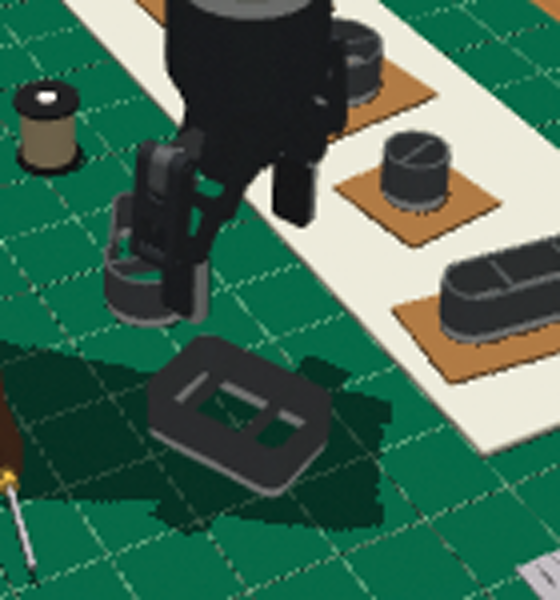

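View pics/t23.png

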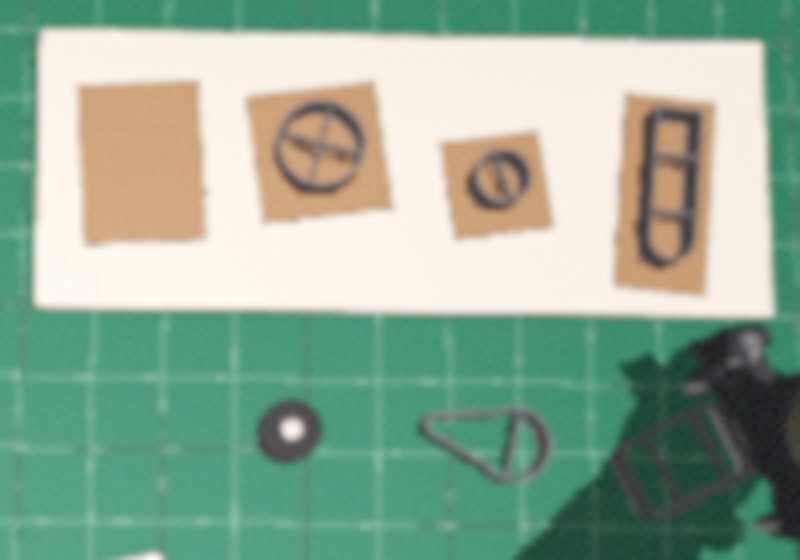

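Three dies sit centred on their blanks, and the fob is undisturbed. Descending on the pocket die with the jaws open.

>>> {"api": "send_rows", "payload": {"plan": [[3, 0.5, 0, 0.1, 0, 0], [12, 0.8, 0, 0.2, 0, 0], [26, 0.8, 0, 0.2, 0, 0], [42, 0.8, 0, 0.2, 0, 0], [58, 0.8, 0, 0.2, 0, 0], [72, 0.8, 0, 0.2, 0, 0], [82, 0.8, 0, 0.2, 0, 0], [88, 0.8, 0, 0.2, 0, 0], [91, 0.8, 0, 0.2, 0, 0], [91, 0.8, 0, 0.2, 0, 0]]}}

```text
clock: 37.7
tcp_pos: [0.4165, -0.2059, -0.0184]
orientation: [0.598, 0.375, 0.6, -0.376]
wrist_force: [-0.3, 0.3, -0.1]
finger_gap: 0.0856
```

>>> {"api": "send_rows", "payload": {"plan": [[0, 0, 0, 0, 0, 0], [0, 0, 0, 0, 0, 0], [0, 0, 0, 0, 0, 0], [0, 0, 0, 0, 0, 0], [0, 0, 0, 0, 0, 0], [0, 0, 0, 0, 0, 0], [0, 0, 0, 0, 0, 0], [0, 0, 0, 0, 0, 0], [0, 0, 0, 0, 0, 0], [0, 0, 0, 0, 0, 0]], "claw": 45, "newtons": 40}}

```text
clock: 38.95
tcp_pos: [0.4167, -0.2062, -0.0179]
orientation: [0.598, 0.375, 0.6, -0.376]
wrist_force: [-1.2, -0.7, 5.6]
finger_gap: 0.0553
```

Run:
```python
from h import *
from plan import *
from workcell import viewer
show()
c=viewer.read_camera("side")
f=c["frame"][230:340,300:400]; cv2.imwrite("pics/s24.png",cv2.resize(f,None,fx=5,fy=5,interpolation=cv2.INTER_CUBIC))
```

```text
t 38.95 tcp [ 416.7 -206.2  -17.9] down [-0.002 -0.    -1.   ] jaw yaw 25.83 q [-0.63  0.3  -0.57  0.71 -0.    0.49] gap 55.3 F [-1.2 -0.7  5.6]
```

View pics/s24.png

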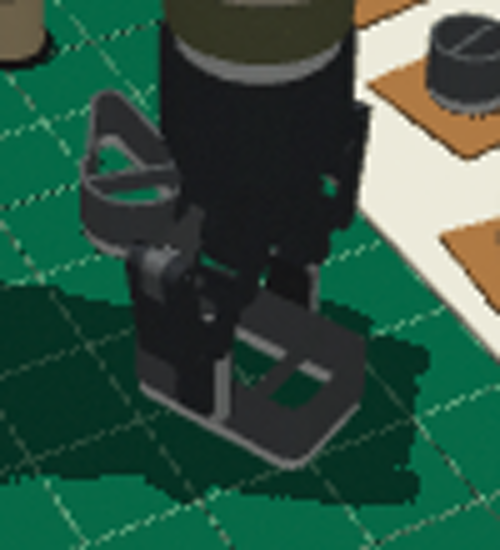

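Gripped at 55.3 mm, which fits 56. Lifting.

>>> {"api": "send_rows", "payload": {"plan": [[-2, 0, 0, 0, 0, 0], [-5, 0, 0, 0, 0, 0], [-10, 0, 0, 0, 0, 0], [-18, 0, 0, 0, 0, 0], [-30, 0, 0, 0, 0, 0], [-45, 0, 0, 0, 0, 0], [-62, 0, 0, 0, 0, 0], [-78, 0, 0, 0, 0, 0], [-90, 0, 0, 0, 0, 0], [-95, 0, 0, 0, 0, 0]]}}

```text
clock: 40.25
tcp_pos: [0.4172, -0.2063, 0.0776]
orientation: [0.599, 0.375, 0.6, -0.376]
wrist_force: [0.1, 0.6, -1.7]
finger_gap: 0.0554
```

Run:
```python
from h import *
from plan import *
from workcell import viewer
show(); go(622.6,169.8,75,93.6)
c=viewer.read_camera("side")
f=c["frame"][200:340,290:420]; cv2.imwrite("pics/s25.png",cv2.resize(f,None,fx=4,fy=4,interpolation=cv2.INTER_CUBIC))
```

```text
t 40.25 tcp [ 417.2 -206.3   77.6] down [-0.002 -0.    -1.   ] jaw yaw 25.83 q [-0.63  0.18 -0.44  0.95 -0.    0.49] gap 55.4 F [ 0.1  0.6 -1.7]
to (622.6, 169.8, 75, 93.6) shift [   2.1  348.8 -249. ] turn [-67.77  -0.07   0.07]
```

View pics/s25.png

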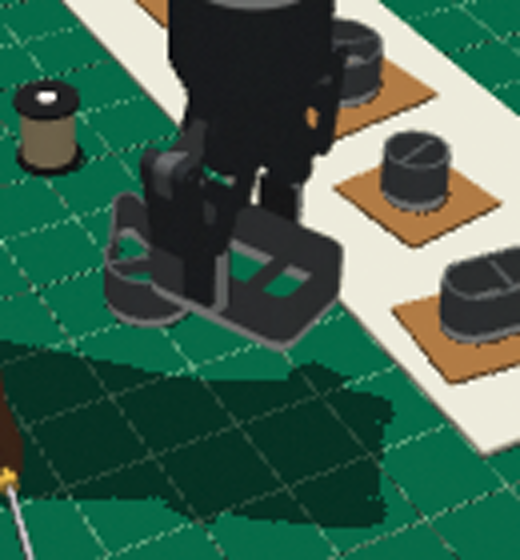

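>>> {"api": "send_rows", "payload": {"plan": [[0, 10, -7, -2, 0, 0], [0, 39, -28, -7, 0, 0], [0, 80, -57, -15, 0, 0], [0, 126, -90, -24, 0, 0], [0, 173, -123, -33, 0, 0], [0, 220, -157, -42, 0, 0], [0, 265, -189, -51, 0, 0], [1, 306, -218, -59, 0, 0], [2, 336, -240, -65, 0, 0], [2, 349, -249, -67.8, 0, 0]]}}

```text
clock: 41.55
tcp_pos: [0.6219, 0.173, 0.0726]
orientation: [0.705, -0.024, 0.708, 0.025]
wrist_force: [-0.4, -0.7, -2.9]
finger_gap: 0.0554
```

Run:
```python
from h import *
from plan import *
from workcell import viewer
show(); go(622.6,169.8,0,93.6)
c=viewer.read_camera("side")
f=c["frame"][110:250,280:420]; cv2.imwrite("pics/s26.png",cv2.resize(f,None,fx=4,fy=4,interpolation=cv2.INTER_CUBIC))
```

```text
t 41.55 tcp [621.9 173.   72.6] down [-0.005  0.001 -1.   ] jaw yaw 93.94 q [0.15 0.51 0.03 1.09 0.   0.08] gap 55.4 F [-0.4 -0.7 -2.9]
to (622.6, 169.8, 0, 93.6) shift [72.6 -3.3  0.8] turn [ 0.34 -0.27 -0.05]
```

View pics/s26.png

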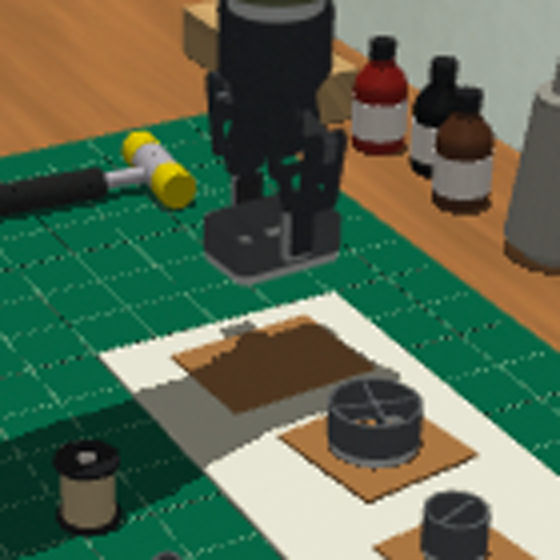

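Held level over the pocket blank. Landing is expected at z ≈ −8.9; going to about −4 first.

>>> {"api": "send_rows", "payload": {"plan": [[4, -0.5, 0.2, 0, 0, 0], [14, -1, 0.4, 0.1, 0, 0], [29, -1.5, 0.4, 0.2, -0.1, 0], [45, -2, 0.4, 0.2, -0.1, 0], [59, -2, 0.4, 0.2, -0.1, 0], [69, -2, 0.4, 0.2, -0.1, 0], [74, -2, 0.4, 0.2, -0.1, 0], [76, -2, 0.4, 0.2, -0.1, 0], [76, -2, 0.4, 0.2, -0.1, 0], [76, -2, 0.4, 0.2, -0.1, 0]]}}

```text
clock: 42.85
tcp_pos: [0.623, 0.1685, -0.0013]
orientation: [0.707, -0.021, 0.707, 0.022]
wrist_force: [0.0, 0.2, -1.3]
finger_gap: 0.0551
```

Run:
```python
from h import *
from plan import *
from workcell import viewer
show(); go(622.6,169.8,-8.9,93.6)
c=viewer.read_camera("side")
f=c["frame"][150:240,310:400]; cv2.imwrite("pics/s27.png",cv2.resize(f,None,fx=6,fy=6,interpolation=cv2.INTER_CUBIC))
```

```text
t 42.85 tcp [623.  168.5  -1.3] down [-0.     0.001 -1.   ] jaw yaw 93.44 q [ 0.14  0.57 -0.07  0.93  0.    0.08] gap 55.1 F [ 0.   0.2 -1.3]
to (622.6, 169.8, -8.9, 93.6) shift [ 7.6  1.4 -0.4] turn [-0.16 -0.01 -0.05]
```

View pics/s27.png

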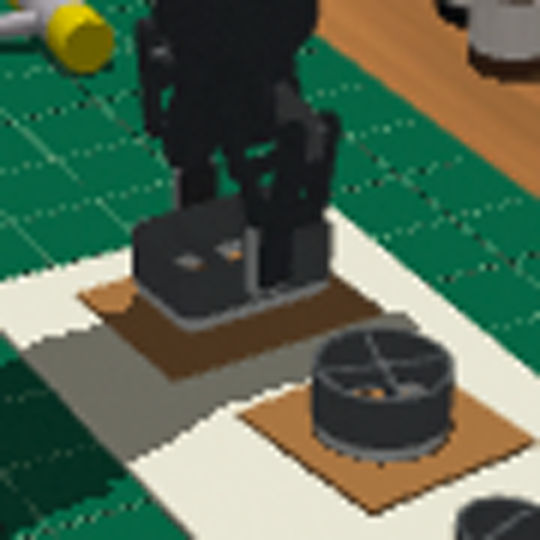

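>>> {"api": "send_rows", "payload": {"plan": [[1, 0.7, -0.3, 0, 0, 0], [2.2, 1.3, -0.3, -0.1, 0, 0], [3.4, 1.3, -0.3, -0.1, 0, 0], [4.4, 1.3, -0.3, -0.1, 0, 0], [5.3, 1.3, -0.3, -0.1, 0, 0], [6, 1.3, -0.3, -0.1, 0, 0], [6.6, 1.3, -0.3, -0.1, 0, 0], [7.2, 1.3, -0.3, -0.1, 0, 0], [7.7, 1.3, -0.3, -0.1, 0, 0], [7.7, 1.3, -0.3, -0.1, 0, 0]]}}

```text
clock: 44.15
tcp_pos: [0.6223, 0.1696, -0.0088]
orientation: [0.707, -0.022, 0.707, 0.022]
wrist_force: [-2.2, -0.1, 5.8]
finger_gap: 0.0549
```

>>> {"api": "send_rows", "payload": {"plan": [[0.3, 0, 0, 0, 0, 0], [0.3, 0, 0, 0, 0, 0], [0.3, 0, 0, 0, 0, 0], [0.3, 0, 0, 0, 0, 0], [0.3, 0, 0, 0, 0, 0], [-6, 0, 0, 0, 0, 0], [-20, 0, 0, 0, 0, 0], [-42, 0, 0, 0, 0, 0], [-68, 0, 0, 0, 0, 0], [-92, 0, 0, 0, 0, 0]], "claw": 85.4}}

```text
clock: 45.4
tcp_pos: [0.6228, 0.1696, 0.0847]
orientation: [0.707, -0.021, 0.707, 0.022]
wrist_force: [-0.1, -0.5, 0.4]
finger_gap: 0.0852
```

Run:
```python
from plan import *
show(); go(450,300,180,93.6); go(350,480,200,93.6)
```

```text
t 45.4 tcp [622.8 169.6  84.7] down [ 0.001  0.001 -1.   ] jaw yaw 93.53 q [0.14 0.5  0.04 1.11 0.   0.08] gap 85.2 F [-0.1 -0.5  0.4]
to (450, 300, 180, 93.6) shift [ -95.3  140.8 -164.4] turn [-0.07  0.03 -0.05]
to (350, 480, 200, 93.6) shift [-115.2  326.7 -253.1] turn [-0.07  0.03 -0.05]
```

Moving aside for a clear check picture.

>>> {"api": "send_rows", "payload": {"plan": [[-12, 4, -3, 0, 0, 0], [-36, 20, -16, 0, 0, 0], [-64, 52, -41, 0, 0, 0], [-88, 96, -75, 0, 0, 0], [-104, 144, -112, 0, 0, 0], [-112, 194, -150, 0, 0, 0], [-115, 242, -188, 0, 0, 0], [-115, 284, -220, 0, 0, 0], [-115, 314, -243, 0, 0, 0], [-115, 326, -253, 0, 0, 0]]}}

```text
clock: 46.65
tcp_pos: [0.3478, 0.4806, 0.198]
orientation: [0.706, -0.023, 0.707, 0.023]
wrist_force: [0.4, 0.4, -0.3]
finger_gap: 0.085
```

Run:
```python
from h import *
from plan import *
from workcell import viewer
show()
s=viewer.read_camera("side"); np.savez("side9.npz",**s)
f=s["frame"][150:310,290:490]; cv2.imwrite("pics/s30.png",cv2.resize(f,None,fx=3.7,fy=3.7,interpolation=cv2.INTER_CUBIC))
c=viewer.read_camera("top"); np.savez("top9.npz",**c)
f=c["frame"][110:250,280:480]; cv2.imwrite("pics/t30.png",cv2.resize(f,None,fx=4,fy=4,interpolation=cv2.INTER_CUBIC))
# die outlines on blanks: dark pixels
S=4
F=cv2.resize(c["frame"],None,fx=S,fy=S,interpolation=cv2.INTER_CUBIC).astype(int)
B={"pocket":(622.6,169.8,3.6),"large":(632,44.1,7.8),"small":(610.1,-81.5,8),"strap":(605.9,-201,174.8)}
box={"pocket":(300,130,331,171),"large":(343,130,377,167),"small":(391,142,418,170),"strap":(435,134,458,183)}
for n,(x0,y0,x1,y1) in box.items():
    g=F[y0*S:y1*S,x0*S:x1*S]; m=((g.max(2)<115)&(g[...,2]-g[...,0]<45)).astype(np.uint8)
    p=np.argwhere(m)[:,::-1]+[x0*S,y0*S]; k=cv2.convexHull(p.astype(np.int32)).reshape(-1,2)
    w=(ray(c,(k+.5)/S-.5,.028)*1000).astype(np.float32); r=cv2.minAreaRect(w)
    print(n,"die",np.round(r[0],1),np.round(r[1],1),round(r[2],1),"ext",np.ptp(w,0).round(),"offset",(np.array(r[0])-B[n][:2]).round(1),"blank ang",B[n][2])
a=load("top0.npz"); 
for q in (a,c):
    k=blobs2(q,{"f":(378,203,424,238)},th=50,br=125)[0]["f"]; w=ray(q,k,.019)*1000; print("fob",w.min(0).round(1),w.max(0).round(1))
```

```text
t 46.65 tcp [347.8 480.6 198. ] down [-0.001  0.001 -1.   ] jaw yaw 93.7 q [0.81 0.35 0.09 1.31 0.   0.74] gap 85.0 F [ 0.4  0.4 -0.3]
pocket die [624.5 171.8] [86.1 47. ] 3.1 ext [87. 50.] offset [1.9 2. ] blank ang 3.6
large die [630.1  42.7] [47.5 64. ] 79.6 ext [63. 53.] offset [-1.9 -1.4] blank ang 7.8
small die [610.  -79.4] [31.  43.3] 44.1 ext [40. 41.] offset [-0.1  2.1] blank ang 8
strap die [ 606.2 -198.4] [ 38.8 112.7] 84.7 ext [112.  46.] offset [0.3 2.6] blank ang 174.8
fob [ 399.5 -113.8] [451.1 -22.7]
fob [ 400.1 -113.2] [450.4 -23.4]
```

View pics/s30.png

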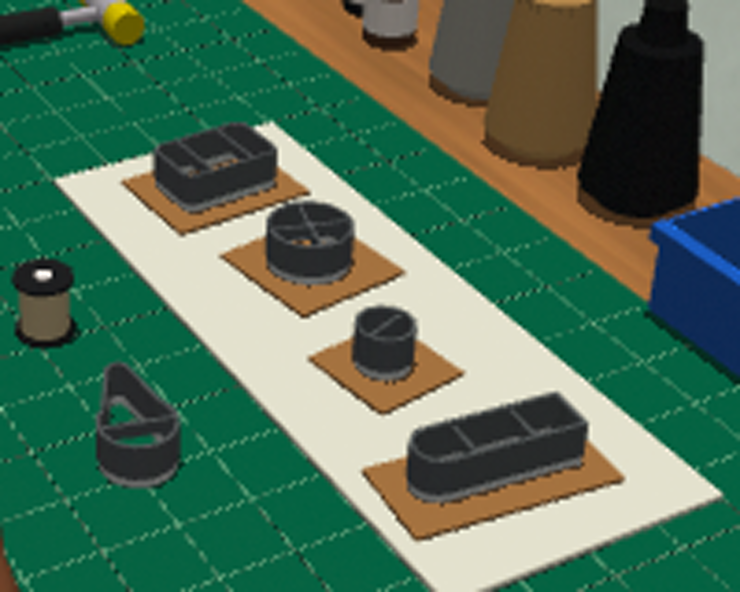

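View pics/t30.png

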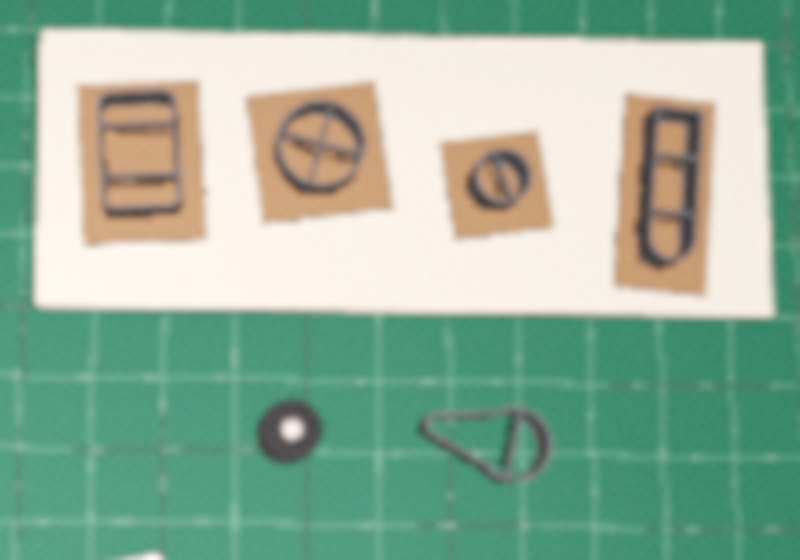

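```bash
python3 -c "
from workcell import job
print(job.hand_in())"
```

```text
the job is handed in; nothing more can be done
None
```

All four dies stand on their own blanks, and I handed the job in at about 47 s; `job.hand_in()` gives no verdict. I picked each die from outside, set it down until the wrist felt about 5 N, then released it. Afterwards I moved the arm clear so it touches nothing.

**Last checks, from the final pictures:**

| Die | Offset from blank centre (x, y) | Turn against the blank |
|---|---|---|
| strap-end | 0.3, 2.6 mm | about 0.1° |
| pocket | 1.9, 2.0 mm | about 0.5° |
| large round | −1.9, −1.4 mm | any turn will do |
| small round | −0.1, 2.1 mm | any turn will do |

- **Flatness:** all four look level and seated in the side view; I did not measure the tilt.
- **Accuracy:** the dark mask caught only part of some outlines (the large and small round dies and the pocket die measured too narrow). I take these offsets as good to about 3 mm, against the 10 mm limit.
- **Tear-drop die:** its outline is within 1 mm of the first picture, and the red ring was left alone.

**What disagreed with the description:** the fingertips sit about 30–44 mm behind the reported TCP, not the 0–13 mm stated. My first close therefore passed over the large die without touching it, and I went lower using the measured value. While re-gripping that die I lowered and closed at the same time, which pushed the wrist load up to 37 N before I eased off. It stayed under the 40 N limit on the readings I had.

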